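# Load plated bars, stir the desiccant and close the dry box

### The arm

A 6-joint arm with a two-finger parallel gripper is mounted at the origin on the work surface. World frame = base frame: x ahead of the robot, y to its left, z up, the work surface at z = 0. Lengths are in m, angles in rad, forces in N, time in s.
With the tool pointing down it reaches from about 0.425 to 0.925 m from the base axis. Payload 12.5 kg.
Tool frame: the origin (TCP) lies on the centre line of the jaws, within the pads' length; the fingertips stand ctrl.nose_length ahead of it and the grasp point (between the pads) lies 3 mm ahead of it (ctrl.nose_length is the distance from the TCP to the fingertips, in m); z points along the fingers, y is the line along which they close (so a half turn about z gives the same grasp; the last joint's range is limited). The gripper opens to 85 mm and grips with 20 to 120 N. Pads are 22 mm wide; open, the fingers measure 114 mm over their backs; the gripper's body (76 mm by 85 mm) begins 54 mm behind the grasp point. The pads swing forward as they close: fully open they stand 13 mm farther back than shut.
Start: joints at [-1.335, 0.491, 1.559, -0, 1.092, -0.106], TCP at [0.21, -0.589, 0.253] pointing down, gripper open.
Joint ranges: [-3.1, 3.1], [-0.84, 2.19], [0.05, 2.79], [-1.13, 4.28], [0.06, 2.93], [-2.69, 2.69]. Speed limits (rad/s): [2.22, 2.22, 2.79, 3.14, 3.14, 3.14].

### API

Orientations are given as [roll, pitch, yaw] about the fixed x, y, z axes, in that order (R = Rz(yaw) Ry(pitch) Rx(roll)).
In Python, from cell import telemetry, read_camera, ticket, nets, ctrl gives the robot as it stands.
- The arm moves only by the tool move_arm, never from a script. Its arguments are lists of equal length, an entry for each row: "slide": the shift along the world's x, y, z each as a share of 100 mm, from -1 to 1, a list of three; "turn": the turn, a rotation vector about the world's x, y, z each as a share of 60 degrees, from -1 to 1, a list of three. In form: {"slide": [[x, y, z], ...], "turn": [[rx, ry, rz], ...]}. A call has 1 to 12 rows; each row is the pose to reach, as a shift and turn from the pose commanded when the call began; what a row does not reach only later rows make up. A row lasts 1/12 s, in which the tool goes at most 41.7 mm and 7.16 degrees, less where a joint would pass 70% of its speed; a pose out of reach is approached as far as the arm can. A call with a number of a shift or a turn outside -1 to 1 is refused whole. A call with a gripper value outside its range is refused whole. "grip" is the opening, from 0 (shut) to 1 (fully open), set as the call begins (left out, the last holds). The fingers move at their own pace and stop on an object; "newtons" is the grip in N (left out, the last holds). Time passes only in rows, so rows that repeat a pose let the fingers close. It gives the time, the measured TCP pose, the force, the opening and the grip force at its end, in the units of the state.
- telemetry.get_obs(): the state, without advancing time (a new reading comes with each control period).
- read_camera(name): name is "scene" or "side" or "wrist"; returns a dict with "img" (480x640x3 uint8, blue, green, red), "mtx" (3x3 intrinsics, pixels), "k1" (the pictures are not rectified: a ray, as slopes to the right and down, at radius r is drawn at 1 + k1 r^2 times it, then the intrinsics apply), "R" (3x3) and "t" (3): a world point X has camera coordinates R X + t. Camera axes: x right, y down, z forward; pixel columns grow to the right and rows downward; lengths in m; the calibration is good to about 2 mm. A picture is of the moment at which its call begins. There is no depth.
- ticket.job_done(): hands the job in; it is judged then, once.
Trained networks look in the newest picture that a camera, given by its name, has taken for a name from the list of things; names that differ only in an ending like _2 or _b are one class to them, and where a whole thing is asked for, a point or a joint stands for the part that bears it (a point fixed in the world has none). Each returns a list of dicts, best first, with "score" (0 to 1); they miss things now and then, are a little off and sometimes report something else, mostly with a low value. They report only what shows in the picture. A call takes as long as a camera call. They do not tell look-alikes from the thing itself.
- nets.outline_of(query, camera): "mask" (480x640 bool, what is visible of it) and "xy" ([column, row] in pixels, amid what is visible of it).
- nets.pinpoint(query, camera): "xy" ([column, row] in pixels: a listed point, or the origin of a listed thing).
The state is a dict: "time": time; "q": joint angles; "joint_velocities": joint speeds; "joint_efforts": joint torques, N m; "position": TCP position; "orientation": TCP orientation; "ft_force": force on the tool from outside, world axes, zero at the start; "torque": the same for the moment, N m; "opening": finger opening in m; "grasp_force": force on a finger pad.
Only numpy, scipy, OpenCV 4.12 (cv2) and the standard library are available. Lean on these libraries where they do the work, as an engineer would, in place of code of your own. Each camera call takes 0.05 s, during which the arm holds its last target. There are 200 camera calls.

### The job

Get the dry box ready for storage: lay every plated metal bar from the bench flat on the floor of the box's empty bay, none on top of another, and stir the desiccant beads with the red-handled rod, its tip down close to the bottom of the pot, in at least three full, wide circles about the middle of the pot, so that the beads are moved around. Then stand the rod back in its block, with all the beads still in the pot, swing the clear lid down and press its front edge until the catch snaps and it is fully shut. Leave the other glassware and the bulb where they are.

Things in the scene. Friction and masses are not known exactly. Their poses are not given: they have to be found in the camera images.
- bar0: copper-coloured plated metal bar, 72 (x) x 26 (y) x 22 (z) mm with two dark hole marks; origin at its centre; starts lying flat on the bench (two to four such bars are present, the others are absent)
- bar1: brass-coloured plated metal bar, 72 (x) x 26 (y) x 22 (z) mm with two dark hole marks; origin at its centre; starts lying flat on the bench (two to four such bars are present, the others are absent)
- bar2: steel-grey plated metal bar, 72 (x) x 26 (y) x 22 (z) mm with two dark hole marks; origin at its centre; starts lying flat on the bench (two to four such bars are present, the others are absent)
- bar3: silver-white plated metal bar, 72 (x) x 26 (y) x 22 (z) mm with two dark hole marks; origin at its centre; starts lying flat on the bench (two to four such bars are present, the others are absent)
- drybox: fixed open-topped clear dry box with blue floor, outside 190 (x) x 335 (y) x 56 mm tall, walls and floor 5 mm; origin at the centre of its underside, z up; the side facing the robot is -x, the lid is hinged on the +x side. A white divider 40 mm high splits it into the bar bay (+y) and the pot's place (-y)
- bay (a point): centre of the floor of the bar bay, axes as drybox; the bay's clear floor is 180 (x) x 190 (y) mm, bounded by box walls that rise 51 mm above this point (the divider 35 mm)
- pot_floor (a point): centre of the inner floor of the white round pot fixed in the box, axes as drybox; inner radius 52 mm, outer 57 mm, rim 42 mm above this point (the box walls rise 45 mm above it)
- lid (a joint): hinge angle of the clear lid: 0 fully shut, about 1.7 standing open (1.85 is the stop). A stiff hinge keeps the lid wherever it is left. A sprung ball catch at the middle of the front edge resists over the last 0.07 rad (about 8 to 12 N at the front edge) and then snaps it shut to 0
- lid_hinge (a point): middle of the lid's hinge axis (along y), on the box's rear top edge, 56 mm above the bench. The frame turns with the lid; shut, its axes match drybox. The lid is a plate 190 x 335 x 8 mm reaching from the hinge along its own -x, outer face at z = +8 mm; a black bar 90 mm wide, 12 mm thick, lies along the middle of its free edge, 187 to 199 mm from the hinge
- lid_edge (a point): point on the lid's outer (upper when shut) face, in the middle, 180 mm from the hinge axis and 10 mm inside the free edge; the place to push and press. Axes turn with the lid
- rod: white stirring rod, 160 mm long, round shaft 14 mm across with a round tip, and a red square handle 20 x 20 x 50 mm at the top (from 110 to 160 mm above the tip, its middle 135 mm above it); origin at the very tip, z up the rod, x and y normal to the handle's faces. It starts standing upright in the block
- block_hole0 (a point): the fixed grey rod block is 66 x 66 x 60 mm; this is the centre of the mouth of the block's round hole, 60 mm above the bench; hole 19 mm across with a 3 mm chamfer, 45 mm deep
- bead0: blue desiccant bead, 24 mm across, in the pot; origin at its centre
- bead1: orange desiccant bead, 24 mm across, in the pot; origin at its centre
- bead2: blue desiccant bead, 24 mm across, in the pot; origin at its centre
- bead3: orange desiccant bead, 24 mm across, in the pot; origin at its centre
- bead4: blue desiccant bead, 24 mm across, in the pot; origin at its centre
- bead5: orange desiccant bead, 24 mm across, in the pot; origin at its centre
- bead6: blue desiccant bead, 24 mm across, in the pot; origin at its centre
- bead7: orange desiccant bead, 24 mm across, in the pot; origin at its centre
- beaker: bystander: glass beaker, 72 mm across, 95 mm tall; origin centre of underside
- mugbeaker: bystander: clear plastic beaker, 66 mm across, 80 mm tall; origin centre of underside
- reagent: bystander: white reagent bottle, 84 mm across, 160 mm tall; origin centre of underside
- bulb: bystander: red rubber pipette bulb, 56 mm across, 75 mm tall; origin centre of underside
Things that resemble listed ones, but are neither listed nor needed, are in the scene too. There is more than one size of the rod; the job needs the smaller.

How it is judged:
By the outcome, as a careful person would: the job done as asked, in the order asked, and still so for the second after the job is handed in, with the robot touching nothing.
Of bar0, bar1, bar2, bar3 only 2 to 4 are there at a start; the rules pass over those that are not, and their reading is None.
At some moment in a run one of bar0, bar1, bar2, bar3 may be knocked a few centimetres aside while the robot is not near it.
It also fails if it takes over 210 s, if anything falls off the work surface, if the arm or the gripper's body presses on something with over 40 N, if the wrist force passes 120 N, or if a joint passes its speed limit or range.

## Working session

There is one attempt and no reset: what is moved stays moved. The work goes in short steps, Python scripts to look and compute and a tool call to move; the robot and the scene stay as the last step left them, time stands still between calls to the robot, and variables do not carry over. Pictures are saved under pics/ and viewed, at most 14 in all, crops included, and the job is handed in when it is done.

Besides the shell and the picture viewer there is one more tool, called after "Emit:" as name(argument=value, ...), one argument or row to a line, values as JSON. move_arm: Moves the arm, as the interface text tells. Shift numbers are shares of 100 mm and turn numbers shares of 60 degrees, none past 1 either way. Its arguments: {"type":"object","properties":{"slide":{"type":"array","items":{"type":"array","items":{"type":"number","minimum":-1,"maximum":1}}},"turn":{"type":"array","items":{"type":"array","items":{"type":"number","minimum":-1,"maximum":1}}},"grip":{"type":"number"},"newtons":{"type":"number"}},"required":["slide","turn"]}

```bash
ls; mkdir -p pics; cat > h.py <<'E'
import numpy as np, cv2
from cell import telemetry, read_camera, ticket, nets, ctrl
def ray(c,xy):
    K=c["mtx"];d=np.array([(xy[0]-K[0][2])/K[0][0],(xy[1]-K[1][2])/K[1][1]])
    u=d.copy()
    for _ in range(20): u=d/(1+c["k1"]*(u@u))
    R=np.array(c["R"]);v=R.T@np.array([u[0],u[1],1]);o=-R.T@np.array(c["t"]);return o,v/np.linalg.norm(v)
def proj(c,X):
    p=np.array(c["R"])@np.array(X)+np.array(c["t"]);u=p[:2]/p[2];u=u*(1+c["k1"]*(u@u));K=c["mtx"]
    return np.array([K[0][0]*u[0]+K[0][2],K[1][1]*u[1]+K[1][2]])
def atz(c,xy,z):
    o,v=ray(c,xy);return o+v*(z-o[2])/v[2]
def tri(obs):
    A=np.zeros((3,3));b=np.zeros(3);L=[ray(c,xy) for c,xy in obs]
    for o,v in L:
        P=np.eye(3)-np.outer(v,v);A+=P;b+=P@o
    X=np.linalg.solve(A,b);return X,max(np.linalg.norm((np.eye(3)-np.outer(v,v))@(X-o)) for o,v in L)
E
cat > a.py <<'E'
from h import *
np.set_printoptions(precision=3,suppress=True)
C={n:read_camera(n) for n in("scene","side","wrist")}
for n in C: cv2.imwrite(f"pics/{n}0.png",C[n]["img"]); print(n,-np.array(C[n]["R"]).T@np.array(C[n]["t"]))
print(ctrl.nose_length, telemetry.get_obs())
for q in "bar0 bar1 bar2 bar3 rod block_hole0 bay pot_floor lid_hinge lid_edge beaker mugbeaker reagent bulb".split():
    for n in("scene","side"):
        print(q,n,[(round(d["score"],2),np.round(d["xy"]).tolist()) for d in nets.pinpoint(q,n)[:4]])
E
python3 a.py
```

```text
pics
scene [ 0.871 -0.646  0.689]
side [-0.022  0.706  0.852]
wrist [ 0.276 -0.565  0.373]
0.022 {'time': 0.15, 'q': array([-1.335,  0.491,  1.559, -0.   ,  1.092, -0.106]), 'joint_velocities': array([ 0.002, -0.001, -0.003, -0.   , -0.001,  0.002]), 'joint_efforts': array([  0.001, -61.871, -26.169,  -0.   ,   0.003,   0.   ]), 'position': array([ 0.209, -0.589,  0.253]), 'orientation': array([-3.141, -0.   ,  0.342]), 'ft_force': array([ 0.565, -0.426,  0.086]), 'torque': array([-0.043,  0.001,  0.06 ]), 'grasp_force': 0.0, 'opening': 0.08539567521306919}
bar0 scene [(0.88, [366.0, 168.0]), (0.75, [381.0, 193.0]), (0.67, [412.0, 169.0])]
bar0 side [(0.8, [168.0, 389.0]), (0.77, [218.0, 347.0]), (0.69, [231.0, 395.0]), (0.45, [334.0, 228.0])]
bar1 scene [(0.88, [366.0, 168.0]), (0.75, [381.0, 193.0]), (0.67, [412.0, 169.0])]
bar1 side [(0.8, [168.0, 389.0]), (0.77, [218.0, 347.0]), (0.69, [231.0, 395.0]), (0.45, [334.0, 228.0])]
bar2 scene [(0.88, [366.0, 168.0]), (0.75, [381.0, 193.0]), (0.67, [412.0, 169.0])]
bar2 side [(0.8, [168.0, 389.0]), (0.77, [218.0, 347.0]), (0.69, [231.0,
[... 530 characters left out ...]
 scene [(0.8, [318.0, 305.0]), (0.54, [317.0, 298.0])]
pot_floor side [(0.64, [315.0, 233.0]), (0.38, [313.0, 230.0]), (0.24, [241.0, 157.0])]
lid_hinge scene [(0.62, [384.0, 266.0])]
lid_hinge side [(0.88, [260.0, 227.0])]
lid_edge scene [(0.94, [408.0, 198.0]), (0.2, [267.0, 434.0])]
lid_edge side [(0.94, [244.0, 156.0])]
beaker scene [(0.8, [453.0, 202.0]), (0.48, [329.0, 294.0])]
beaker side [(0.84, [138.0, 340.0]), (0.52, [305.0, 226.0])]
mugbeaker scene [(0.74, [193.0, 389.0])]
mugbeaker side [(0.58, [396.0, 198.0])]
reagent scene [(0.75, [265.0, 435.0]), (0.35, [319.0, 283.0])]
reagent side [(0.73, [350.0, 182.0])]
bulb scene [(0.71, [302.0, 192.0])]
bulb side [(0.67, [323.0, 357.0])]
```

View pics/scene0.png

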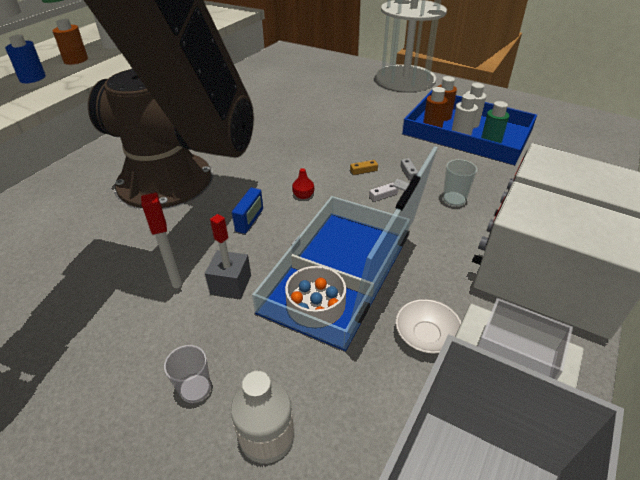

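View pics/side0.png

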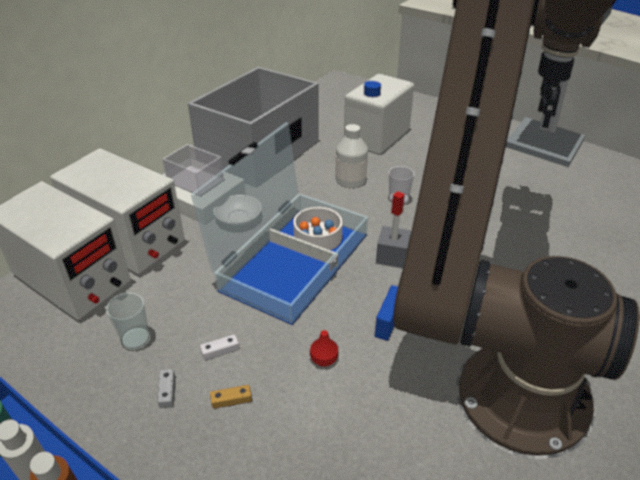

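Scene picture: brass bar at (365,168), steel-grey at (409,168) and silver-white at (383,192), so there are three bars and no copper one. The lid is open, with the pot at (317,293). Rod look-alikes are the one standing in the block (220,228), the smaller, and a larger one at (155,215) outside it. I choose the block one. The side view agrees: silver (220,346), grey (166,388), brass (231,395), block rod (397,205).

```bash
cat > b.py <<'E'
from h import *
from scipy.optimize import least_squares
np.set_printoptions(precision=3,suppress=True)
S=read_camera("scene");D=read_camera("side")
im=np.hstack([cv2.resize(S["img"][190:310,140:260],(400,400)),cv2.resize(D["img"][180:280,350:450],(400,400))]);cv2.imwrite("pics/rodcrop.png",im)
for n,a,b in [("silver",(383,192),(220,346)),("grey",(409,168),(166,388)),("brass",(365,168),(231,395)),("hole",(224,260),(396,235)),("pot",(318,305),(315,233)),("hinge",(384,266),(260,227)),("edge",(408,198),(244,156)),("rodtop",(217,217),(398,193)),("beaker",(454,202),(138,340))]:
    print(n,*tri([(S,a),(D,b)]))
cl=[(S,(256,297),(-.095,-.1675)),(S,(348,333),(.095,-.1675)),(S,(333,198),(-.095,.1675)),(D,(217,277),(.095,.1675)),(D,(293,306),(-.095,.1675)),(D,(367,218),(-.095,-.1675))]
def f(p):
    c,s=np.cos(p[2]),np.sin(p[2])
    return np.concatenate([proj(C,[p[0]+c*u[0]-s*u[1],p[1]+s*u[0]+c*u[1],.056])-xy for C,xy,u in cl])
r=least_squares(f,[.65,-.1,0]);print("box",r.x,r.fun)
def bar(cam,name):
    for d in nets.outline_of("bar0",cam)[:5]:
        m=d["mask"].astype(np.uint8);ys,xs=np.nonzero(m)
        P=np.array([atz(S if cam=="scene" else D,(x,y),.015)[:2] for x,y in zip(xs,ys)]).astype(np.float32)
        print(cam,round(d["score"],2),np.round(d["xy"]),cv2.minAreaRect(P))
bar("scene",0);bar("side",0)
E
python3 b.py
```

```text
silver [0.532 0.225 0.012] 0.00043237807624415403
grey [0.547 0.357 0.012] 0.0008864602630726463
brass [0.443 0.3   0.01 ] 0.002237191527259242
hole [ 0.387 -0.203  0.067] 0.0005002390031204739
pot [ 0.578 -0.167  0.011] 0.0005575735034757923
hinge [ 0.659 -0.059  0.063] 0.002354309898488852
edge [ 0.688 -0.061  0.238] 0.0008830947508202251
rodtop [ 0.392 -0.203  0.177] 0.00013019365524990053
beaker [ 0.693  0.299 -0.007] 0.002375232779693946
box [ 0.564 -0.065  0.09 ] [-2.876 -1.186  1.358 -0.856 -3.492 -2.359 -3.061 -3.272 -0.657 -0.056
 -0.893 -2.275]
scene 0.78 [383. 192.] ((0.5334539413452148, 0.2227412760257721), (0.08157995343208313, 0.043974246829748154), 58.6828498840332)
scene 0.71 [392. 234.] ((0.6035217642784119, 0.14429715275764465), (0.07751042395830154, 0.6854898929595947), 10.419197082519531)
scene 0.57 [364. 169.] ((0.4418371021747589, 0.2981639802455902), (0.08439922332763672, 0.05976341664791107), 48.41304016113281)
scene 0.53 [408. 166.] ((0.5493283867835999, 0.35365787148475647), (0.03380321338772774, 0.09016205370426178), 40.44569778442383)
side 0.98 [229. 397.] ((0.4374663829803467, 0.3041268587112427), (0.07025213539600372, 0.03909039497375488), 46.68763732910156)
side 0.88 [216. 348.] ((0.528991162776947, 0.22814565896987915), (0.07496380805969238, 0.043857742100954056), 58.37801742553711)
side 0.67 [168. 388.] ((0.5452406406402588, 0.35718971490859985), (0.029529940336942673, 0.08627037703990936), 42.22283172607422)
```

View pics/rodcrop.png

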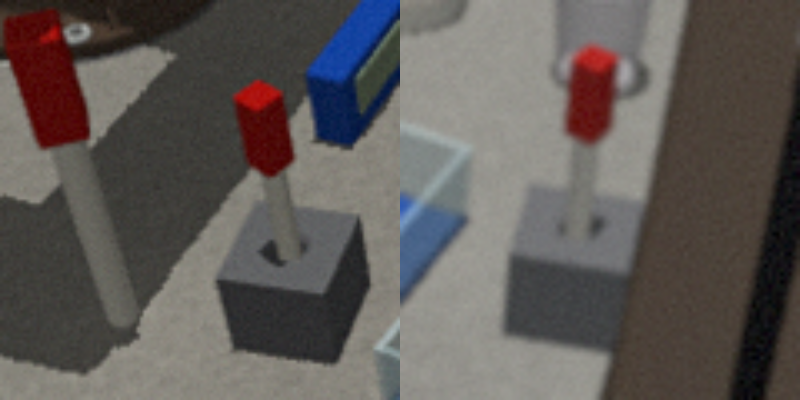

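The crop confirms it: the block holds the smaller rod, in front of and smaller than the free-standing large one. Heights check out too: bars ≈ 0.011, hole ≈ 0.06 and rod top ≈ 0.175. Next I go over the bars.

Emit:
move_arm(
  slide=[
    [0.5, 0.5, 0.5],
    [1, 1, 1],
    [1, 1, 1],
    [1, 1, 1],
  ],
  turn=[
    [0, 0, 0.1],
    [0, 0, 0.2],
    [0, 0, 0.3],
    [0, 0, 0.3],
  ],
)

```text
time: 2.08
position: [0.3064, -0.4914, 0.3506]
orientation: [-3.141, -0.0, 0.662]
ft_force: [0.8, -0.4, 0.6]
opening: 0.0852
grasp_force: 0.0
```

Emit:
move_arm(
  slide=[
    [0.4, 0.4, 0],
    [0.9, 1, 0],
    [0.9, 1, 0],
  ],
  turn=[
    [0, 0, 0.1],
    [0, 0, 0.2],
    [0, 0, 0.3],
  ],
)

```text
time: 2.33
position: [0.3904, -0.3984, 0.3501]
orientation: [3.141, 0.0, 0.975]
ft_force: [0.7, -0.3, -0.4]
opening: 0.0852
grasp_force: 0.0
```

Emit:
move_arm(
  slide=[
    [0.1, 0.4, 0],
    [0.2, 0.8, 0],
    [0.2, 1, 0],
  ],
  turn=[
    [0, 0, 0.1],
    [0, 0, 0.2],
    [0, 0, 0.3],
  ],
)

```text
time: 2.58
position: [0.4104, -0.2963, 0.3496]
orientation: [3.141, -0.001, 1.292]
ft_force: [0.6, 0.0, 0.5]
opening: 0.0856
grasp_force: 0.0
```

Emit:
move_arm(
  slide=[
    [0.1, 0.4, 0],
    [0.2, 0.8, 0],
    [0.2, 1, 0],
  ],
  turn=[
    [0, 0, 0.1],
    [0, 0, 0.2],
    [0, 0, 0.3],
  ],
)

```text
time: 2.83
position: [0.43, -0.1967, 0.3498]
orientation: [3.141, -0.0, 1.605]
ft_force: [0.6, -0.9, 0.3]
opening: 0.0852
grasp_force: 0.0
```

Emit:
move_arm(
  slide=[
    [0.1, 0.4, 0],
    [0.1, 0.8, 0],
    [0.1, 1, 0],
  ],
  turn=[
    [0, 0, 0.1],
    [0, 0, 0.2],
    [0, 0, 0.3],
  ],
)

```text
time: 3.08
position: [0.4391, -0.0968, 0.3497]
orientation: [3.141, -0.0, 1.919]
ft_force: [-0.3, -1.0, 0.6]
opening: 0.0854
grasp_force: 0.0
```

Emit:
move_arm(
  slide=[
    [0.1, 0.4, 0],
    [0.1, 0.8, 0],
    [0.1, 1, 0],
  ],
  turn=[
    [0, 0, 0.1],
    [0, 0, 0.2],
    [0, 0, 0.3],
  ],
)

```text
time: 3.33
position: [0.4491, 0.0031, 0.3497]
orientation: [3.141, -0.0, 2.233]
ft_force: [0.4, -0.3, 0.8]
opening: 0.0857
grasp_force: 0.0
```

Emit:
move_arm(
  slide=[
    [0.1, 0.4, 0],
    [0.2, 0.8, 0],
    [0.2, 1, 0],
  ],
  turn=[
    [0, 0, 0.1],
    [0, 0, 0.2],
    [0, 0, 0.3],
  ],
)

```text
time: 3.58
position: [0.4702, 0.1033, 0.3497]
orientation: [3.14, 0.0, 2.547]
ft_force: [-0.3, -0.9, 0.1]
opening: 0.0857
grasp_force: 0.0
```

Emit:
move_arm(
  slide=[
    [0.1, 0.4, 0],
    [0.4, 0.8, 0],
    [0.4, 1, 0],
    [0.4, 1.0, 0],
    [0.4, 1.0, 0],
  ],
  turn=[
    [0, 0, 0],
    [0, 0, 0],
    [0, 0, 0],
    [0, 0, 0],
    [0, 0, 0],
  ],
)

```text
time: 4.0
position: [0.5094, 0.2012, 0.349]
orientation: [-3.141, -0.001, 2.543]
ft_force: [1.2, -0.3, 0.2]
opening: 0.0854
grasp_force: 0.0
```

```bash
cat > w.py <<'E'
from h import *
import sys
from scipy.optimize import least_squares
np.set_printoptions(precision=3,suppress=True)
W=read_camera("wrist")
if len(sys.argv)>1: cv2.imwrite(f"pics/{sys.argv[1]}.png",W["img"])
o=telemetry.get_obs();print(o["time"],o["position"],o["orientation"],o["opening"])
G,Hh=np.meshgrid([-.036,.036],[-.013,.013]);B=[(x,y,z) for x in(-.036,.036) for y in(-.013,.013) for z in(0,.022)]
for d in nets.outline_of("bar0","wrist")[:6]:
    m=d["mask"].astype(np.uint8);ys,xs=np.nonzero(m)
    P=np.array([atz(W,(x,y),.022)[:2] for x,y in zip(xs,ys)]).astype(np.float32)
    (cx,cy),(w,h),a=cv2.minAreaRect(P)
    if w<h:a+=90
    col=W["img"][m>0].mean(0)
    # silhouette fit: maximise IoU
    def mk(p):
        c,s=np.cos(p[2]),np.sin(p[2]);q=np.array([proj(W,[p[0]+c*x-s*y,p[1]+s*x+c*y,z]) for x,y,z in B])
        k=np.zeros((480*2,640*2),np.uint8);cv2.fillConvexPoly(k,cv2.convexHull(np.round(q*2).astype(np.int32)),1);return k
    M=cv2.resize(m,(1280,960),interpolation=0)
    from scipy.optimize import minimize
    f=lambda p:-np.sum(mk(p)&M)/max(1,np.sum(mk(p)|M))
    r=minimize(f,[cx,cy,np.radians(a)],method="Nelder-Mead",options=dict(initial_simplex=[[cx,cy,np.radians(a)],[cx+.006,cy,np.radians(a)],[cx,cy+.006,np.radians(a)],[cx,cy,np.radians(a)+.15]],maxiter=120))
    print(round(d["score"],2),np.round(d["xy"]),"bgr",np.round(col),"rect",np.round([w,h],3),"fit",r.x,"deg",round(np.degrees(r.x[2])%180,1),"iou",round(-r.fun,2))
E
python3 w.py bars1
```

```text
4.05 [0.509 0.2   0.349] [-3.141 -0.     2.542] 0.08526405720252922
0.84 [349. 196.] bgr [120. 122. 127.] rect [0.072 0.03 ] fit [0.509 0.264 1.102] deg 63.2 iou -0.0
0.69 [357.  81.] bgr [ 75. 141. 183.] rect [0.071 0.027] fit [0.471 0.285 0.957] deg 54.8 iou -0.0
0.65 [455. 140.] bgr [140. 144. 148.] rect [0.031 0.071] fit [0.469 0.367 3.652] deg 29.2 iou -0.0
0.55 [496. 289.] bgr [118. 125. 122.] rect [0.13  0.084] fit [ 0.696  0.39  -2.271] deg 49.9 iou -0.0w.py:21: RuntimeWarning: overflow encountered in scalar negative
  f=lambda p:-np.sum(mk(p)&M)/max(1,np.sum(mk(p)|M))
```

View pics/bars1.png

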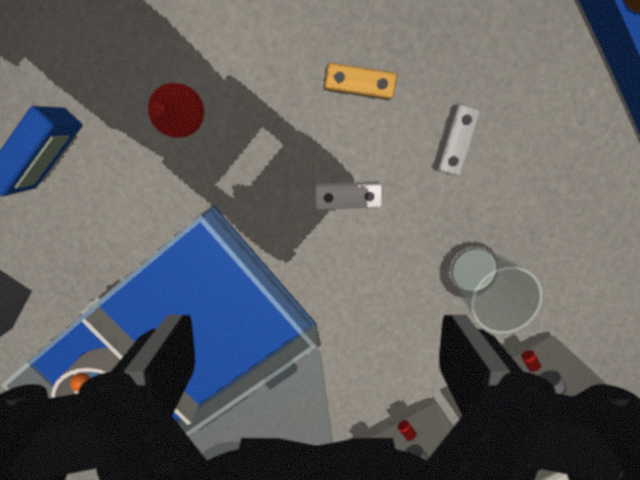

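The wrist picture shows silver at (349,196), partly in shadow, brass at (360,81) and grey at (459,140), with the box bay at (210,310). I'll fix an unsigned overflow bug in the fit.

```bash
sed -i 's/-np.sum(mk(p)&M)\/max(1,np.sum(mk(p)|M))/-float((mk(p)\&M).sum())\/float((mk(p)|M).sum())/' w.py; cat >> w.py <<'E'
cl=[((211,208),(-.095,.1675)),((318,340),(.095,.1675))]
print("boxcorners",[atz(W,xy,.056) for xy,_ in cl])
for q in("bay","lid_hinge"): print(q,[(round(d["score"],2),d["xy"],atz(W,d["xy"],.005 if q=="bay" else .056)) for d in nets.pinpoint(q,"wrist")[:3]])
E
python3 w.py
```

```text
4.15 [0.509 0.199 0.35 ] [-3.142  0.     2.54 ] 0.08558454535714331
0.79 [348. 193.] bgr [122. 124. 130.] rect [0.071 0.028] fit [0.532 0.227 1.01 ] deg 57.9 iou 0.91
0.73 [456. 139.] bgr [139. 143. 147.] rect [0.031 0.072] fit [0.548 0.355 2.293] deg 131.4 iou 0.93
0.7 [359.  82.] bgr [ 75. 141. 184.] rect [0.072 0.027] fit [0.439 0.301 0.825] deg 47.3 iou 0.93
boxcorners [array([0.457, 0.106, 0.056]), array([0.64 , 0.111, 0.056])]
bay [(0.73, [205.3, 314.1], array([0.557, 0.002, 0.005]))]
lid_hinge [(0.68, [211.8, 418.1], array([ 0.655, -0.052,  0.056]))]
```

Emit:
move_arm(
  slide=[
    [0.1, 0.1, -0.2],
    [0.23, 0.27, -0.4],
    [0.23, 0.27, -0.7],
    [0.23, 0.27, -1],
    [0.23, 0.27, -1],
    [0.23, 0.27, -1],
    [0.23, 0.27, -1],
    [0.23, 0.27, -1],
    [0.23, 0.27, -1],
  ],
  turn=[
    [0, 0, 1],
    [0, 0, 1],
    [0, 0, 1],
    [0, 0, 1],
    [0, 0, 1],
    [0, 0, 1],
    [0, 0, 1],
    [0, 0, 1],
    [0, 0, 1],
  ],
)

```text
time: 5.05
position: [0.5326, 0.2264, 0.2497]
orientation: [3.142, 0.0, -2.689]
ft_force: [-0.1, -0.4, -0.3]
opening: 0.0852
grasp_force: 0.0
```

Emit:
move_arm(
  slide=[
    [0, 0, -0.4],
    [0, 0, -0.8],
    [0, 0, -1],
    [0, 0, -1],
    [0, 0, -1],
    [0, 0, -1],
    [0, 0, -1],
  ],
  turn=[
    [0, 0, 0.53],
    [0, 0, 0.53],
    [0, 0, 0.53],
    [0, 0, 0.53],
    [0, 0, 0.53],
    [0, 0, 0.53],
    [0, 0, 0.53],
  ],
)

```text
time: 5.63
position: [0.5327, 0.2266, 0.1498]
orientation: [-3.141, 0.0, -2.143]
ft_force: [0.4, -0.2, 0.3]
opening: 0.0858
grasp_force: 0.0
```

```bash
python3 w.py bars2
```

```text
5.6833 [0.533 0.227 0.15 ] [-3.141  0.    -2.143] 0.08526903763730351
0.92 [395. 394.] bgr [122. 126. 129.] rect [0.037 0.076] fit [0.547 0.355 2.273] deg 130.3 iou 0.9
0.86 [318. 237.] bgr [103. 104. 109.] rect [0.073 0.026] fit [0.532 0.227 1.004] deg 57.5 iou 0.94
0.78 [499. 257.] bgr [ 59. 113. 147.] rect [0.072 0.034] fit [0.44  0.301 0.836] deg 47.9 iou 0.89
boxcorners [array([0.563, 0.172, 0.056]), array([0.557, 0.267, 0.056])]
bay []
lid_hinge []
```

View pics/bars2.png

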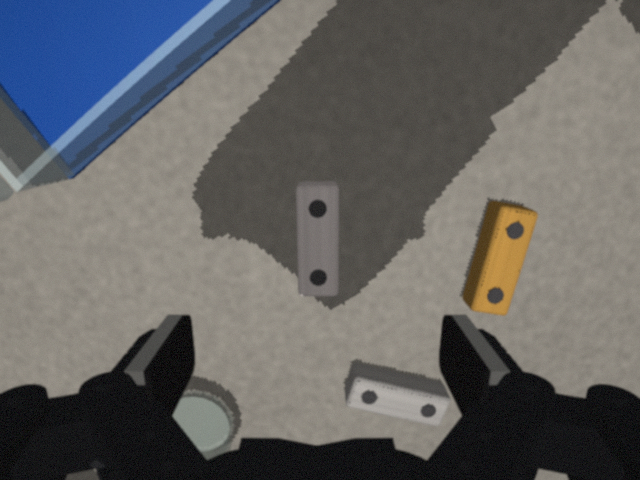

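The bar is straight up at (318,237), aligned with the tool; the fit agrees. Descend and grasp.

Emit:
move_arm(
  slide=[
    [0, 0, -0.3],
    [0, 0, -0.6],
    [0, 0, -1],
    [0, 0, -1],
  ],
  turn=[
    [0, 0, 0],
    [0, 0, 0],
    [0, 0, 0],
    [0, 0, 0],
  ],
)

```text
time: 6.17
position: [0.5299, 0.2262, 0.044]
orientation: [3.136, -0.007, -2.141]
ft_force: [-0.6, -0.7, -0.4]
opening: 0.0854
grasp_force: 0.0
```

Emit:
move_arm(
  slide=[
    [0, 0, -0.1],
    [0, 0, -0.24],
    [0, 0, -0.24],
  ],
  turn=[
    [0, 0, 0],
    [0, 0, 0],
    [0, 0, 0],
  ],
)

```text
time: 6.42
position: [0.5326, 0.2271, 0.0256]
orientation: [3.142, -0.0, -2.14]
ft_force: [-0.3, -0.5, -0.2]
opening: 0.0855
grasp_force: 0.0
```

Emit:
move_arm(
  slide=[
    [0, 0, 0],
    [0, 0, 0],
    [0, 0, 0],
    [0, 0, 0],
    [0, 0, 0],
    [0, 0, 0],
    [0, 0, 0],
    [0, 0, 0],
    [0, 0, 0],
    [0, 0, 0],
  ],
  turn=[
    [0, 0, 0],
    [0, 0, 0],
    [0, 0, 0],
    [0, 0, 0],
    [0, 0, 0],
    [0, 0, 0],
    [0, 0, 0],
    [0, 0, 0],
    [0, 0, 0],
    [0, 0, 0],
  ],
  grip=0.15,
  newtons=50,
)

```text
time: 7.25
position: [0.5328, 0.2272, 0.0265]
orientation: [-3.141, 0.001, -2.14]
ft_force: [-1.3, -1.0, 8.6]
opening: 0.0252
grasp_force: 49.7
```

Emit:
move_arm(
  slide=[
    [0, 0, 0.4],
    [0, 0, 0.8],
    [0, 0, 1],
    [0, 0, 1],
  ],
  turn=[
    [0, 0, 0],
    [0, 0, 0],
    [0, 0, 0],
    [0, 0, 0],
  ],
)

```text
time: 7.58
position: [0.534, 0.2276, 0.1302]
orientation: [-3.137, 0.005, -2.14]
ft_force: [0.4, -0.7, -0.5]
opening: 0.0248
grasp_force: 49.8
```

Emit:
move_arm(
  slide=[
    [0, -0.3, 0],
    [0.1, -0.7, 0],
    [0.1, -1, 0],
    [0.1, -1, 0],
  ],
  turn=[
    [0, 0, -0.12],
    [0, 0, -0.24],
    [0, 0, -0.34],
    [0, 0, -0.44],
  ],
)

```text
time: 7.92
position: [0.5423, 0.1229, 0.1248]
orientation: [3.141, -0.002, -2.609]
ft_force: [0.6, -0.6, -1.1]
opening: 0.025
grasp_force: 49.8
```

Emit:
move_arm(
  slide=[
    [0, -0.3, 0],
    [0.1, -0.7, 0],
    [0.1, -1, 0],
    [0.1, -1, 0],
  ],
  turn=[
    [0, 0, -0.12],
    [0, 0, -0.24],
    [0, 0, -0.34],
    [0, 0, -0.44],
  ],
)

```text
time: 8.25
position: [0.5525, 0.0228, 0.1247]
orientation: [-3.141, -0.001, -3.07]
ft_force: [0.1, 0.2, -1.2]
opening: 0.0247
grasp_force: 49.8
```

Emit:
move_arm(
  slide=[
    [0.05, -0.3, 0],
    [0.08, -0.6, 0],
    [0.08, -0.77, 0],
    [0.08, -0.77, 0],
    [0.08, -0.77, 0],
  ],
  turn=[
    [0, 0, 0],
    [0, 0, 0],
    [0, 0, 0],
    [0, 0, 0],
    [0, 0, 0],
  ],
)

```text
time: 8.67
position: [0.5601, -0.0505, 0.1248]
orientation: [3.141, -0.001, -3.063]
ft_force: [0.2, -0.0, -1.4]
opening: 0.0249
grasp_force: 49.8
```

```bash
cat > s.py <<'E'
from h import *
import sys
S=read_camera("scene");D=read_camera("side")
cv2.imwrite(f"pics/{sys.argv[1]}.png",np.hstack([cv2.resize(S["img"][140:360,230:450],(400,400)),cv2.resize(D["img"][120:340,180:400],(400,400))]))
print(telemetry.get_obs()["position"])
E
python3 s.py place1
```

```text
[ 0.56013713 -0.04930833  0.12507573]
```

View pics/place1.png

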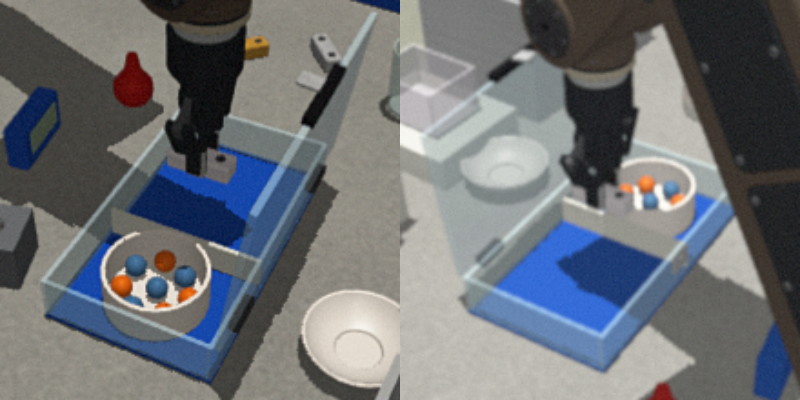

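The bar is held over the bay near the divider. A whitish patch next to the grey bar in the left crop, at (310,80), needs checking later. Lower and release.

Emit:
move_arm(
  slide=[
    [0, 0.02, -0.3],
    [0, 0.02, -0.6],
    [0, 0.02, -0.8],
    [0, 0.02, -0.92],
    [0, 0.02, -0.94],
    [0, 0.02, -0.94],
  ],
  turn=[
    [0, 0, 0],
    [0, 0, 0],
    [0, 0, 0],
    [0, 0, 0],
    [0, 0, 0],
    [0, 0, 0],
  ],
)

```text
time: 9.27
position: [0.5602, -0.0469, 0.0311]
orientation: [3.141, -0.001, -3.06]
ft_force: [0.5, -0.6, -0.3]
opening: 0.025
grasp_force: 51.9
```

Emit:
move_arm(
  slide=[
    [0, 0, 0],
    [0, 0, 0],
    [0, 0, 0],
    [0, 0, 0],
  ],
  turn=[
    [0, 0, 0],
    [0, 0, 0],
    [0, 0, 0],
    [0, 0, 0],
  ],
  grip=0.53,
)

```text
time: 9.6
position: [0.5607, -0.0478, 0.032]
orientation: [-3.141, 0.001, -3.061]
ft_force: [-0.4, 0.6, -0.4]
opening: 0.0452
grasp_force: 0.0
```

Emit:
move_arm(
  slide=[
    [0, 0, 0.3],
    [0, 0, 0.7],
    [0, 0, 1],
    [0, 0, 1],
  ],
  turn=[
    [0, 0, 0],
    [0, 0, 0],
    [0, 0, 0],
    [0, 0, 0],
  ],
)

```text
time: 9.93
position: [0.5625, -0.0483, 0.1372]
orientation: [-3.139, 0.008, -3.062]
ft_force: [0.9, 0.5, 0.3]
opening: 0.045
grasp_force: 0.0
```

```bash
cat > c.py <<'E'
from h import *
np.set_printoptions(precision=3,suppress=True)
for n in("scene","side"):
    C=read_camera(n)
    for d in nets.outline_of("bar0",n)[:7]:
        m=d["mask"];print(n,round(d["score"],2),np.round(d["xy"]),C["img"][m].mean(0).round(),m.sum(),atz(C,d["xy"],.012))
    if n=="scene": a=cv2.resize(C["img"][140:260,330:450],(400,400),interpolation=2)
    else: b=cv2.resize(C["img"][310:430,140:260],(400,400),interpolation=2)
cv2.imwrite("pics/chk.png",np.hstack([a,b]))
E
python3 c.py
```

```text
scene 0.74 [339. 263.] [95. 94. 98.] 524 [ 0.559 -0.048  0.012]
scene 0.54 [408. 169.] [122. 124. 125.] 188 [0.548 0.355 0.012]
scene 0.41 [371. 165.] [ 40.  94. 127.] 131 [0.455 0.32  0.012]
side 0.83 [166. 388.] [173. 174. 174.] 577 [0.547 0.358 0.012]
side 0.81 [228. 398.] [ 87. 147. 182.] 748 [0.441 0.308 0.012]
side 0.79 [291. 264.] [140. 135. 137.] 474 [ 0.56  -0.044  0.012]
```

View pics/chk.png

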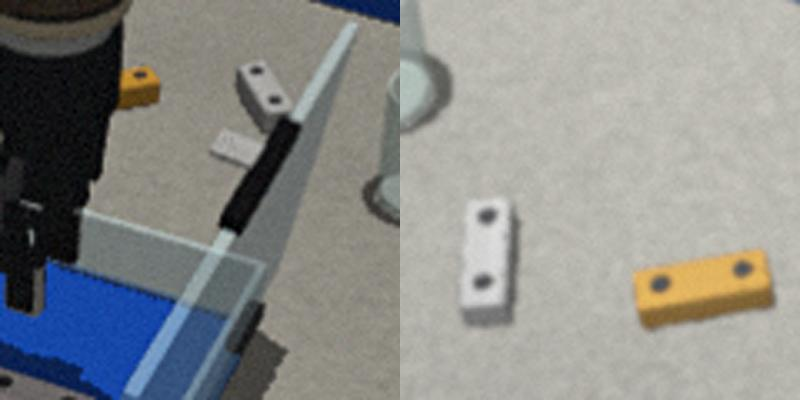

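```bash
python3 - <<'E'
from h import *
S=read_camera("scene");D=read_camera("side")
for z in(0,.022,.1):
    X=atz(S,(400,184),z);print(z,X.round(3),proj(D,X).round())
I=S["img"];J=cv2.imread("pics/scene0.png")
cv2.imwrite("pics/patch.png",np.hstack([cv2.resize(i[150:220,360:430],(400,400),interpolation=0) for i in(J,I)]))
E
```

```text
0 [0.55  0.294 0.   ] [189. 369.]
0.022 [0.561 0.264 0.022] [194. 349.]
0.1 [0.597 0.158 0.1  ] [213. 280.]
```

View pics/patch.png

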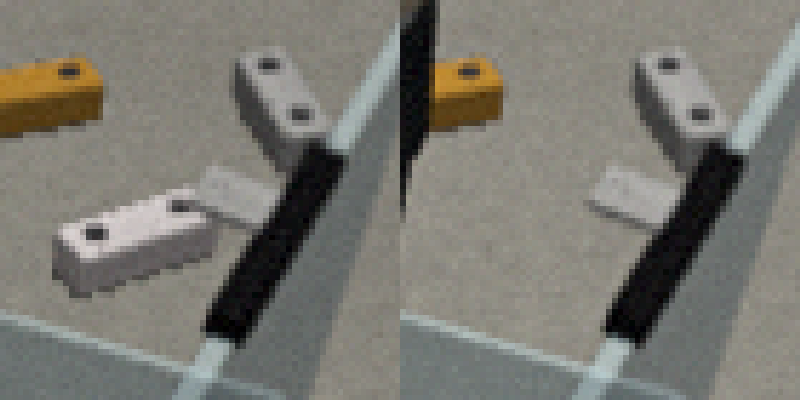

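The patch sits in front of the silver bar and touches the lid bar, so it is the lid's catch tab, not a bar. Three bars confirmed; next is the grey one.

Emit:
move_arm(
  slide=[
    [0, 0.3, 0],
    [0, 0.7, 0],
    [0, 1, 0],
    [0, 1, 0],
  ],
  turn=[
    [0, 0, 0],
    [0, 0, 0],
    [0, 0, 0],
    [0, 0, 0],
  ],
)

```text
time: 10.57
position: [0.5597, 0.0562, 0.1305]
orientation: [3.141, -0.002, -3.058]
ft_force: [-0.4, 0.6, -0.5]
opening: 0.0453
grasp_force: 0.0
```

Emit:
move_arm(
  slide=[
    [0, 0.3, 0],
    [0, 0.7, 0],
    [0, 1, 0],
    [0, 1, 0],
  ],
  turn=[
    [0, 0, -0.1],
    [0, 0, -0.2],
    [0, 0, -0.3],
    [0, 0, -0.4],
  ],
)

```text
time: 10.9
position: [0.56, 0.156, 0.1305]
orientation: [-3.142, -0.001, 2.801]
ft_force: [0.3, -0.4, 0.4]
opening: 0.0451
grasp_force: 0.0
```

Emit:
move_arm(
  slide=[
    [0, 0.3, 0],
    [-0.1, 0.7, 0],
    [-0.1, 1, 0],
    [-0.1, 1, 0],
  ],
  turn=[
    [0, 0, -0.1],
    [0, 0, -0.2],
    [0, 0, -0.4],
    [0, 0, -0.5],
  ],
  grip=1,
)

```text
time: 11.23
position: [0.5497, 0.2561, 0.1305]
orientation: [-3.141, -0.001, 2.341]
ft_force: [-1.0, -0.7, 0.2]
opening: 0.0852
grasp_force: 0.0
```

Emit:
move_arm(
  slide=[
    [0, 0.3, 0],
    [-0.04, 0.7, 0],
    [-0.04, 1, 0],
    [-0.04, 1.0, 0],
    [-0.04, 1.0, 0],
    [-0.04, 1.0, 0],
  ],
  turn=[
    [0, 0, 0],
    [0, 0, 0],
    [0, 0, 0],
    [0, 0, 0],
    [0, 0, 0],
    [0, 0, 0],
  ],
)

```text
time: 11.73
position: [0.5462, 0.3515, 0.1305]
orientation: [-3.14, -0.0, 2.344]
ft_force: [0.3, -0.4, 0.0]
opening: 0.0853
grasp_force: 0.0
```

```bash
python3 w.py | grep -v ba.cor
```

```text
11.7833 [0.546 0.351 0.131] [-3.14  -0.     2.343] 0.08537039257243154
0.72 [324. 242.] bgr [85. 87. 89.] rect [0.027 0.073] fit [0.547 0.356 2.294] deg 131.4 iou 0.96
0.68 [416. 424.] bgr [128. 135. 130.] rect [0.049 0.047] fit [0.691 0.313 0.403] deg 23.1 iou 0.56
0.55 [125. 186.] bgr [38. 72. 94.] rect [0.076 0.027] fit [0.44  0.303 0.847] deg 48.5 iou 0.92
boxcorners [array([0.487, 0.34 , 0.056]), array([0.572, 0.325, 0.056])]
bay []
lid_hinge []
```

Emit:
move_arm(
  slide=[
    [0.01, 0.05, -0.3],
    [0.01, 0.05, -0.7],
    [0.01, 0.05, -1],
    [0.01, 0.05, -1],
    [0.01, 0.05, -1],
  ],
  turn=[
    [0, 0, -0.05],
    [0, 0, -0.05],
    [0, 0, -0.05],
    [0, 0, -0.05],
    [0, 0, -0.05],
  ],
)

```text
time: 12.35
position: [0.5473, 0.3563, 0.0309]
orientation: [-3.139, -0.001, 2.29]
ft_force: [-0.6, 0.3, 1.0]
opening: 0.0855
grasp_force: 0.0
```

Emit:
move_arm(
  slide=[
    [0, 0, -0.03],
    [0, 0, -0.03],
    [0, 0, -0.03],
    [0, 0, -0.03],
    [0, 0, -0.03],
    [0, 0, -0.03],
    [0, 0, -0.03],
    [0, 0, -0.03],
    [0, 0, -0.03],
    [0, 0, -0.03],
  ],
  turn=[
    [0, 0, 0],
    [0, 0, 0],
    [0, 0, 0],
    [0, 0, 0],
    [0, 0, 0],
    [0, 0, 0],
    [0, 0, 0],
    [0, 0, 0],
    [0, 0, 0],
    [0, 0, 0],
  ],
  grip=0.15,
)

```text
time: 13.18
position: [0.5479, 0.3573, 0.0298]
orientation: [3.14, 0.0, 2.291]
ft_force: [-1.2, -0.5, 6.8]
opening: 0.0251
grasp_force: 50.6
```

Emit:
move_arm(
  slide=[
    [0, 0, 0.4],
    [0, 0, 0.8],
    [0, 0, 1],
    [0, 0, 1],
  ],
  turn=[
    [0, 0, 0],
    [0, 0, 0],
    [0, 0, 0],
    [0, 0, 0],
  ],
)

```text
time: 13.52
position: [0.549, 0.358, 0.1339]
orientation: [3.134, 0.002, 2.291]
ft_force: [0.3, 0.2, -0.4]
opening: 0.0249
grasp_force: 49.9
```

Emit:
move_arm(
  slide=[
    [0, -0.3, 0],
    [0, -0.7, 0],
    [0, -1, 0],
    [0, -1, 0],
  ],
  turn=[
    [0, 0, 0.1],
    [0, 0, 0.2],
    [0, 0, 0.3],
    [0, 0, 0.4],
  ],
)

```text
time: 13.85
position: [0.5469, 0.2527, 0.1278]
orientation: [-3.139, -0.001, 2.712]
ft_force: [0.1, 0.8, -0.8]
opening: 0.0244
grasp_force: 49.9
```

Emit:
move_arm(
  slide=[
    [0, -0.3, 0],
    [0, -0.7, 0],
    [0, -1, 0],
    [0, -1, 0],
    [0, -1, 0],
  ],
  turn=[
    [0, 0, 0.1],
    [0, 0, 0.2],
    [0, 0, 0.3],
    [0, 0, 0.4],
    [0, 0, 0.49],
  ],
)

```text
time: 14.27
position: [0.5472, 0.1552, 0.1279]
orientation: [-3.142, -0.001, -3.058]
ft_force: [-0.3, 0.5, -1.2]
opening: 0.0247
grasp_force: 49.9
```

Emit:
move_arm(
  slide=[
    [0, -0.3, 0],
    [0.1, -0.7, 0],
    [0.1, -1, 0],
    [0.1, -1, 0],
  ],
  turn=[
    [0, 0, 0],
    [0, 0, 0],
    [0, 0, 0],
    [0, 0, 0],
  ],
)

```text
time: 14.6
position: [0.5574, 0.0529, 0.1278]
orientation: [-3.141, -0.001, -3.063]
ft_force: [0.1, -0.4, -1.5]
opening: 0.0246
grasp_force: 50.0
```

Emit:
move_arm(
  slide=[
    [0, -0.3, 0],
    [0, -0.52, 0],
    [0, -0.52, 0],
    [0, -0.52, 0],
  ],
  turn=[
    [0, 0, 0],
    [0, 0, 0],
    [0, 0, 0],
    [0, 0, 0],
  ],
)

```text
time: 14.93
position: [0.5572, 0.0046, 0.1281]
orientation: [3.141, -0.001, -3.062]
ft_force: [-0.4, 0.6, -1.7]
opening: 0.0248
grasp_force: 50.0
```

```bash
python3 c.py
```

```text
scene 0.91 [340. 261.] [96. 93. 96.] 555 [ 0.557 -0.042  0.012]
scene 0.87 [361. 211.] [76. 77. 78.] 316 [0.521 0.128 0.012]
side 0.82 [291. 263.] [141. 137. 139.] 447 [ 0.562 -0.045  0.012]
side 0.8 [230. 397.] [ 87. 148. 183.] 742 [0.439 0.304 0.012]
side 0.64 [284. 244.] [115. 114. 113.] 272 [ 0.615 -0.09   0.012]
side 0.3 [325. 352.] [ 37.  40. 125.] 771 [0.358 0.123 0.012]
```

Emit:
move_arm(
  slide=[
    [0, 0, -0.3],
    [0, 0, -0.6],
    [0, 0, -0.8],
    [0, 0, -0.91],
    [0, 0, -0.93],
    [0, 0, -0.93],
  ],
  turn=[
    [0, 0, 0],
    [0, 0, 0],
    [0, 0, 0],
    [0, 0, 0],
    [0, 0, 0],
    [0, 0, 0],
  ],
)

```text
time: 15.63
position: [0.5573, 0.0058, 0.0352]
orientation: [3.141, -0.001, -3.059]
ft_force: [-0.4, 0.5, -0.3]
opening: 0.0249
grasp_force: 50.8
```

Emit:
move_arm(
  slide=[
    [0, 0, 0],
    [0, 0, 0],
    [0, 0, 0],
    [0, 0, 0],
  ],
  turn=[
    [0, 0, 0],
    [0, 0, 0],
    [0, 0, 0],
    [0, 0, 0],
  ],
  grip=0.53,
)

```text
time: 15.97
position: [0.5578, 0.0051, 0.036]
orientation: [-3.142, 0.001, -3.06]
ft_force: [0.2, -0.1, 0.3]
opening: 0.0454
grasp_force: 0.0
```

Emit:
move_arm(
  slide=[
    [0, 0, 0.3],
    [0, 0, 0.7],
    [0, 0, 1],
    [0, 0, 1],
  ],
  turn=[
    [0, 0, 0],
    [0, 0, 0],
    [0, 0, 0],
    [0, 0, 0],
  ],
)

```text
time: 16.3
position: [0.5595, 0.0049, 0.1412]
orientation: [-3.14, 0.008, -3.06]
ft_force: [-0.1, -0.2, -0.0]
opening: 0.0452
grasp_force: 0.0
```

Emit:
move_arm(
  slide=[
    [-0.1, 0.3, 0],
    [-0.2, 0.7, 0],
    [-0.4, 1, 0],
    [-0.4, 1, 0],
  ],
  turn=[
    [0, 0, 0],
    [0, 0, 0.1],
    [0, 0, 0.2],
    [0, 0, 0.3],
  ],
)

```text
time: 16.63
position: [0.5143, 0.1089, 0.1356]
orientation: [3.14, -0.002, -2.738]
ft_force: [-0.1, 0.0, -0.1]
opening: 0.0454
grasp_force: 0.0
```

Emit:
move_arm(
  slide=[
    [-0.1, 0.3, 0],
    [-0.2, 0.7, 0],
    [-0.4, 1, 0],
    [-0.4, 1, 0],
  ],
  turn=[
    [0, 0, 0.1],
    [0, 0, 0.2],
    [0, 0, 0.3],
    [0, 0, 0.41],
  ],
  grip=1,
)

```text
time: 16.97
position: [0.4746, 0.2089, 0.1355]
orientation: [3.141, -0.001, -2.308]
ft_force: [1.0, -0.8, 0.1]
opening: 0.0851
grasp_force: 0.0
```

Emit:
move_arm(
  slide=[
    [-0.1, 0.3, 0],
    [-0.2, 0.7, 0],
    [-0.37, 0.97, 0],
    [-0.37, 0.97, 0],
    [-0.37, 0.97, 0],
    [-0.37, 0.97, 0],
  ],
  turn=[
    [0, 0, 0],
    [0, 0, 0],
    [0, 0, 0],
    [0, 0, 0],
    [0, 0, 0],
    [0, 0, 0],
  ],
)

```text
time: 17.47
position: [0.4405, 0.3019, 0.1356]
orientation: [-3.142, 0.0, -2.316]
ft_force: [-0.4, -0.0, -0.1]
opening: 0.0856
grasp_force: 0.0
```

```bash
python3 w.py | grep -v ba.cor
```

```text
17.5167 [0.441 0.301 0.136] [-3.142  0.    -2.317] 0.08547195918610449
0.69 [317. 246.] bgr [38. 73. 95.] rect [0.073 0.026] fit [0.439 0.302 0.825] deg 47.3 iou 0.93
boxcorners [array([0.456, 0.243, 0.056]), array([0.466, 0.331, 0.056])]
bay []
lid_hinge []
```

Emit:
move_arm(
  slide=[
    [-0.01, 0, -0.3],
    [-0.01, 0, -0.7],
    [-0.01, 0, -1],
    [-0.01, 0, -1],
    [-0.01, 0, -1],
  ],
  turn=[
    [0, 0, 0],
    [0, 0, 0],
    [0, 0, 0],
    [0, 0, 0],
    [0, 0, 0],
  ],
)

```text
time: 18.08
position: [0.4394, 0.3013, 0.035]
orientation: [3.141, -0.003, -2.318]
ft_force: [1.0, 0.2, 1.1]
opening: 0.0853
grasp_force: 0.0
```

Emit:
move_arm(
  slide=[
    [0, 0, -0.06],
    [0, 0, -0.06],
    [0, 0, -0.06],
    [0, 0, -0.06],
    [0, 0, -0.06],
    [0, 0, -0.06],
    [0, 0, -0.06],
    [0, 0, -0.06],
    [0, 0, -0.06],
    [0, 0, -0.06],
  ],
  turn=[
    [0, 0, 0],
    [0, 0, 0],
    [0, 0, 0],
    [0, 0, 0],
    [0, 0, 0],
    [0, 0, 0],
    [0, 0, 0],
    [0, 0, 0],
    [0, 0, 0],
    [0, 0, 0],
  ],
  grip=0.15,
)

```text
time: 18.92
position: [0.4398, 0.3022, 0.0307]
orientation: [-3.141, 0.002, -2.316]
ft_force: [-0.7, -1.6, 8.4]
opening: 0.0247
grasp_force: 49.4
```

Emit:
move_arm(
  slide=[
    [0, 0, 0.4],
    [0, 0, 0.8],
    [0, 0, 1],
    [0, 0, 1],
  ],
  turn=[
    [0, 0, 0],
    [0, 0, 0],
    [0, 0, 0],
    [0, 0, 0],
  ],
)

```text
time: 19.25
position: [0.4408, 0.3029, 0.134]
orientation: [-3.139, 0.007, -2.317]
ft_force: [1.6, 0.9, -1.0]
opening: 0.0247
grasp_force: 50.4
```

Emit:
move_arm(
  slide=[
    [0.1, -0.3, 0],
    [0.3, -0.7, 0],
    [0.4, -0.9, 0],
    [0.4, -0.9, 0],
  ],
  turn=[
    [0, 0, -0.1],
    [0, 0, -0.2],
    [0, 0, -0.3],
    [0, 0, -0.4],
  ],
)

```text
time: 19.58
position: [0.4809, 0.2088, 0.129]
orientation: [-3.141, -0.0, -2.744]
ft_force: [-0.5, 0.6, -1.6]
opening: 0.0247
grasp_force: 50.4
```

Emit:
move_arm(
  slide=[
    [0.1, -0.3, 0],
    [0.3, -0.7, 0],
    [0.4, -0.9, 0],
    [0.4, -0.9, 0],
  ],
  turn=[
    [0, 0, -0.1],
    [0, 0, -0.2],
    [0, 0, -0.31],
    [0, 0, -0.31],
  ],
)

```text
time: 19.92
position: [0.5212, 0.1186, 0.1289]
orientation: [-3.141, 0.0, -3.07]
ft_force: [-0.6, -0.2, -1.2]
opening: 0.0247
grasp_force: 50.4
```

Emit:
move_arm(
  slide=[
    [0.1, -0.3, 0],
    [0.34, -0.65, 0],
    [0.34, -0.65, 0],
    [0.34, -0.65, 0],
    [0.34, -0.65, 0],
  ],
  turn=[
    [0, 0, 0],
    [0, 0, 0],
    [0, 0, 0],
    [0, 0, 0],
    [0, 0, 0],
  ],
)

```text
time: 20.33
position: [0.5528, 0.0573, 0.1289]
orientation: [3.141, -0.002, -3.06]
ft_force: [-0.2, 0.2, -1.9]
opening: 0.0244
grasp_force: 50.4
```

```bash
python3 c.py
```

```text
scene 0.87 [352. 245.] [76. 77. 77.] 468 [0.556 0.012 0.012]
scene 0.86 [368. 198.] [26. 61. 83.] 328 [0.511 0.184 0.012]
scene 0.75 [339. 259.] [144. 144. 150.] 502 [ 0.552 -0.04   0.012]
side 0.92 [283. 278.] [117. 111. 109.] 471 [0.546 0.003 0.012]
side 0.89 [270. 260.] [ 67.  99. 119.] 356 [ 0.608 -0.028  0.012]
side 0.89 [292. 262.] [195. 187. 188.] 442 [ 0.561 -0.049  0.012]
side 0.56 [222. 209.] [168. 170. 162.] 4034 [ 0.828 -0.115  0.012]
```

Emit:
move_arm(
  slide=[
    [0, 0, -0.3],
    [0, 0, -0.6],
    [0, 0, -0.8],
    [0, 0, -0.91],
    [0, 0, -0.93],
    [0, 0, -0.93],
  ],
  turn=[
    [0, 0, 0],
    [0, 0, 0],
    [0, 0, 0],
    [0, 0, 0],
    [0, 0, 0],
    [0, 0, 0],
  ],
)

```text
time: 21.03
position: [0.5533, 0.0576, 0.0363]
orientation: [3.141, -0.001, -3.059]
ft_force: [-0.7, 0.2, -2.1]
opening: 0.0244
grasp_force: 51.3
```

Emit:
move_arm(
  slide=[
    [0, 0, 0],
    [0, 0, 0],
    [0, 0, 0],
    [0, 0, 0],
  ],
  turn=[
    [0, 0, 0],
    [0, 0, 0],
    [0, 0, 0],
    [0, 0, 0],
  ],
  grip=0.53,
)

```text
time: 21.37
position: [0.5538, 0.0571, 0.0372]
orientation: [-3.142, 0.001, -3.06]
ft_force: [0.8, -0.3, 0.2]
opening: 0.0451
grasp_force: 0.0
```

Emit:
move_arm(
  slide=[
    [0, 0, 0.3],
    [0, 0, 0.7],
    [0, 0, 1],
    [0, 0, 1],
  ],
  turn=[
    [0, 0, 0],
    [0, 0, 0],
    [0, 0, 0],
    [0, 0, 0],
  ],
)

```text
time: 21.7
position: [0.5555, 0.0571, 0.1423]
orientation: [-3.141, 0.009, -3.06]
ft_force: [0.8, -0.5, -0.4]
opening: 0.0452
grasp_force: 0.0
```

Emit:
move_arm(
  slide=[
    [-0.3, -0.3, 0.3],
    [-0.5, -0.5, 0.6],
    [-0.5, -0.8, 1],
    [-0.5, -1, 1],
    [-0.5, -1, 1],
    [-0.5, -1, 1],
    [-0.5, -1, 1],
  ],
  turn=[
    [0, 0, -0.1],
    [0, 0, -0.2],
    [0, 0, -0.3],
    [0, 0, -0.4],
    [0, 0, -0.5],
    [0, 0, -0.6],
    [0, 0, -0.75],
  ],
)

```text
time: 22.28
position: [0.5033, -0.0436, 0.2371]
orientation: [3.141, 0.001, 2.463]
ft_force: [0.4, 0.2, -0.3]
opening: 0.0457
grasp_force: 0.0
```

Emit:
move_arm(
  slide=[
    [-0.2, -0.3, 0.3],
    [-0.4, -0.5, 0.6],
    [-0.4, -0.8, 1],
    [-0.4, -1, 1],
    [-0.4, -1, 1],
    [-0.4, -1, 1],
    [-0.4, -1, 1],
    [-0.4, -1, 1],
    [-0.4, -1, 1],
  ],
  turn=[
    [0, 0, -0.1],
    [0, 0, -0.2],
    [0, 0, -0.3],
    [0, 0, -0.4],
    [0, 0, -0.5],
    [0, 0, -0.6],
    [0, 0, -0.75],
    [0, 0, -0.75],
    [0, 0, -0.75],
  ],
  grip=1,
)

```text
time: 23.03
position: [0.4633, -0.143, 0.3366]
orientation: [3.141, 0.0, 1.682]
ft_force: [0.7, -0.2, -0.3]
opening: 0.0853
grasp_force: 0.0
```

```bash
cat > p.py <<'E'
from h import *
import sys
np.set_printoptions(precision=3,suppress=True)
W=read_camera("wrist");cv2.imwrite(f"pics/{sys.argv[1]}.png",W["img"])
o=telemetry.get_obs();print(o["position"],o["orientation"],W["mtx"].tolist() if hasattr(W["mtx"],"tolist") else W["mtx"],W["k1"])
for q,z in(("rod",.015),("block_hole0",.06),("pot_floor",.011),("bay",.005),("lid_hinge",.056),("lid_edge",.23)):
    print(q,[(round(d["score"],2),np.round(d["xy"]),atz(W,d["xy"],z)) for d in nets.pinpoint(q,"wrist")[:3]])
for b in range(8): print("bead",b,[(round(d["score"],2),np.round(d["xy"]),atz(W,d["xy"],.023)) for d in nets.pinpoint(f"bead{b}","wrist")[:9]]) if b==0 else 0
E
python3 p.py pot1; python3 c.py
```

```text
[ 0.463 -0.143  0.337] [3.141 0.    1.685] [[420.23326383358165, 0.0, 316.5507209007544], [0.0, 420.23326383358165, 245.69796056282473], [0.0, 0.0, 1.0]] -0.06857265436474337
rod [(0.96, array([165., 276.]), array([ 0.303, -0.255,  0.015])), (0.66, array([242., 239.]), array([ 0.388, -0.202,  0.015])), (0.49, array([388., 210.]), array([ 0.541, -0.152,  0.015]))]
block_hole0 [(0.6, array([242., 256.]), array([ 0.395, -0.207,  0.06 ]))]
pot_floor [(0.92, array([411., 220.]), array([ 0.569, -0.162,  0.011]))]
bay [(0.93, array([425.,  63.]), array([0.557, 0.   , 0.005]))]
lid_hinge [(0.96, array([531., 132.]), array([ 0.656, -0.056,  0.056])), (0.58, array([450., 224.]), array([ 0.596, -0.152,  0.056])), (0.49, array([424., 418.]), array([ 0.614, -0.381,  0.056]))]
lid_edge [(0.65, array([435., 201.]), array([ 0.524, -0.106,  0.23 ]))]
bead 0 [(0.97, array([412., 228.]), array([ 0.568, -0.168,  0.023])), (0.96, array([437., 197.]), array([ 0.589, -0.132,  0.023])), (0.91, array([382., 236.]), array([ 0.537, -0.18 ,  0.023])), (0.83, array([449., 227.]), array([ 0.608, -0.162,  0.023])), (0.8, array([433., 248.]), array([ 0.595, -0.187,  0.023])), (0.63, array([409., 192.]), array([ 0.559, -0.13 ,  0.023])), (0.61, array([400., 252.]), array([ 0.56 , -0.195,  0.023])), (0.58, array([386., 208.]), array([ 0.538, -0.149,  0.023]))]
scene 0.77 [363. 233.] [ 36.  92. 126.] 430 [0.558 0.062 0.012]
scene 0.63 [351. 248.] [112. 112. 112.] 495 [0.56  0.004 0.012]
scene 0.63 [337. 261.] [144. 143. 149.] 505 [ 0.551 -0.047  0.012]
side 0.77 [290. 265.] [189. 178. 177.] 486 [ 0.559 -0.041  0.012]
side 0.71 [268. 290.] [ 96. 156. 193.] 314 [0.551 0.05  0.012]
side 0.67 [279. 279.] [162. 152. 148.] 508 [0.552 0.011 0.012]
```

View pics/pot1.png

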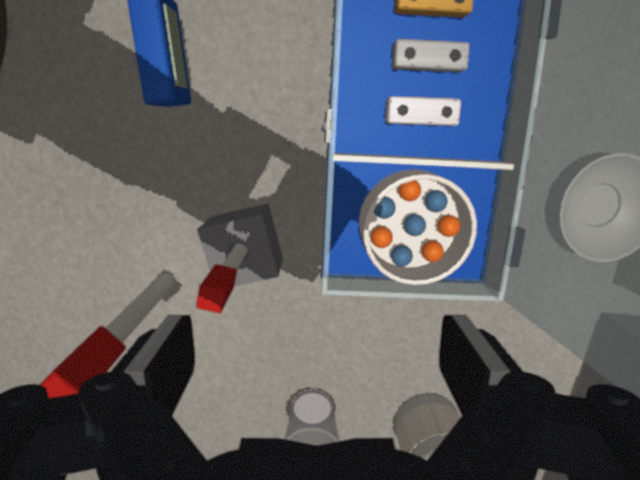

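All three bars lie flat and apart in the bay: (434,8), (431,55), (424,110). The pot centre is near (418,227), and the small rod is in the block with its handle at (215,292); the large rod's handle is at (85,360). Move above the rod and measure more closely.

Emit:
move_arm(
  slide=[
    [-0.3, -0.2, 0],
    [-0.6, -0.5, 0],
    [-0.68, -0.6, 0],
    [-0.68, -0.6, 0],
    [-0.68, -0.6, 0],
  ],
  turn=[
    [0, 0, -0.1],
    [0, 0, -0.2],
    [0, 0, -0.2],
    [0, 0, -0.2],
    [0, 0, -0.2],
  ],
  grip=0.7,
)

```text
time: 24.05
position: [0.3953, -0.2033, 0.3367]
orientation: [3.141, 0.0, 1.473]
ft_force: [-0.7, 0.4, -0.9]
opening: 0.0598
grasp_force: 0.0
```

```bash
python3 - <<'E'
from h import *
np.set_printoptions(precision=3,suppress=True)
C={n:read_camera(n) for n in("wrist","scene","side")}
W=C["wrist"];print(telemetry.get_obs()["position"],telemetry.get_obs()["orientation"])
im=W["img"];b,g,r=[im[...,i].astype(int) for i in range(3)]
cv2.imwrite("pics/rod1.png",im[100:480,:])
for n in C:
    im=C[n]["img"].astype(int);m=((im[...,2]>90)&(im[...,1]<60)&(im[...,0]<60)).astype(np.uint8)
    k,l,st,ce=cv2.connectedComponentsWithStats(m)
    print(n,[(st[i].tolist(),ce[i].round(1)) for i in range(1,k) if st[i][4]>60])
    print(n,[(round(d["score"],2),np.round(d["xy"]),(np.argwhere(d["mask"]).min(0)[::-1],np.argwhere(d["mask"]).max(0)[::-1])) for d in nets.outline_of("rod",n)[:3]],[(round(d["score"],2),np.round(d["xy"])) for d in nets.pinpoint("block_hole0",n)[:2]],[(round(d["score"],2),np.round(d["xy"])) for d in nets.pinpoint("rod",n)[:3]])
    print(n,"proj hole,rodtop,mid",proj(C[n],[.39,-.204,.06]),proj(C[n],[.39,-.204,.175]))
E
```

```text
[ 0.396 -0.202  0.337] [ 3.141 -0.     1.476]
wrist [([298, 217, 27, 27, 681], array([311., 230.])), ([152, 326, 28, 35, 415], array([166.5, 344. ]))]
wrist [(0.88, array([309., 220.]), (array([297, 192]), array([325, 244]))), (0.75, array([204., 298.]), (array([152, 245]), array([247, 359])))] [(0.92, array([313., 204.]))] [(0.65, array([313., 194.])), (0.64, array([236., 249.]))]
wrist proj hole,rodtop,mid [311.259 201.739] [309.41  231.484]
scene [([292, 169, 22, 25, 310], array([302.7, 182.4])), ([141, 192, 17, 14, 176], array([149. , 198.3]))]
scene [(0.96, array([222., 234.]), (array([211, 215]), array([229, 267]))), (0.61, array([158., 230.]), (array([141, 193]), array([181, 288])))] [(0.64, array([223., 260.]))] [(0.97, array([176., 288.])), (0.75, array([231., 279.]))]
scene proj hole,rodtop,mid [225.263 263.489] [215.787 217.864]
side [([392, 192, 11, 23, 204], array([397.4, 203.5])), ([136, 194, 31, 25, 229], array([151.4, 206. ])), ([139, 204, 30, 24, 214], array([153.5, 215.5])), ([71, 235, 36, 28, 284], array([ 88.3, 248.6])), ([74, 244, 36, 29, 265], array([ 91.5, 258.2])), ([88, 294, 11, 9, 63], array([ 93.3, 298. ])), ([310, 332, 28, 35, 661], array([323.7, 350.7]))]
side [(0.96, array([395., 211.]), (array([391, 191]), array([403, 239])))] [(0.63, array([397., 234.]))] []
side proj hole,rodtop,mid [394.397 236.697] [399.021 194.039]
```

View pics/rod1.png

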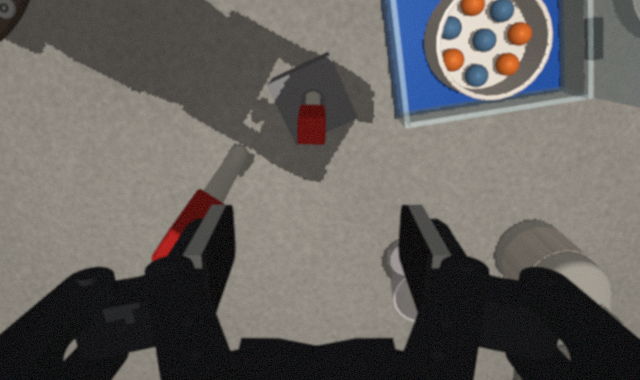

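The handle's top face is square to the image at (311,230), with the hole beneath it, so the rod stands upright at about (0.391, -0.203). Grasp it.

Emit:
move_arm(
  slide=[
    [-0.04, -0.01, -0.3],
    [-0.04, -0.01, -0.7],
    [-0.04, -0.01, -1],
    [-0.04, -0.01, -1],
  ],
  turn=[
    [0, 0, 0],
    [0, 0, 0],
    [0, 0, 0],
    [0, 0, 0],
  ],
)

```text
time: 24.98
position: [0.3898, -0.2028, 0.2325]
orientation: [-3.135, -0.004, 1.475]
ft_force: [0.6, -0.1, -0.1]
opening: 0.0601
grasp_force: 0.0
```

Emit:
move_arm(
  slide=[
    [0, 0, -0.2],
    [0, 0, -0.5],
    [0, 0, -0.75],
    [0, 0, -0.85],
    [0, 0, -0.85],
    [0, 0, -0.85],
  ],
  turn=[
    [0, 0, 0],
    [0, 0, 0],
    [0, 0, 0],
    [0, 0, 0],
    [0, 0, 0],
    [0, 0, 0],
  ],
)

```text
time: 25.48
position: [0.3921, -0.2044, 0.1525]
orientation: [3.141, 0.0, 1.475]
ft_force: [0.2, -0.9, 0.3]
opening: 0.0598
grasp_force: 0.0
```

Emit:
move_arm(
  slide=[
    [0, 0, 0],
    [0, 0, 0],
    [0, 0, 0],
    [0, 0, 0],
    [0, 0, 0],
    [0, 0, 0],
    [0, 0, 0],
    [0, 0, 0],
  ],
  turn=[
    [0, 0, 0],
    [0, 0, 0],
    [0, 0, 0],
    [0, 0, 0],
    [0, 0, 0],
    [0, 0, 0],
    [0, 0, 0],
    [0, 0, 0],
  ],
  grip=0.1,
  newtons=70,
)

```text
time: 26.15
position: [0.392, -0.2041, 0.1523]
orientation: [3.14, 0.001, 1.475]
ft_force: [1.4, 0.4, 8.2]
opening: 0.0195
grasp_force: 68.1
```

```bash
python3 -c "
from h import *
o=telemetry.get_obs();print(o['position'],o['ft_force'],o['torque'],o['opening'])"
```

```text
[ 0.3919678  -0.20412779  0.15233792] [1.38118309 0.42677704 8.16659986] [ 0.38727461 -0.223156   -0.06298294] 0.019535379546562707
```

Emit:
move_arm(
  slide=[
    [0, 0, 0.2],
    [0, 0, 0.4],
    [0, 0, 0.6],
    [0, 0, 0.8],
    [0, 0, 0.9],
    [0, 0, 0.9],
  ],
  turn=[
    [0, 0, 0],
    [0, 0, 0],
    [0, 0, 0],
    [0, 0, 0],
    [0, 0, 0],
    [0, 0, 0],
  ],
)

```text
time: 26.65
position: [0.392, -0.2042, 0.2436]
orientation: [3.138, 0.002, 1.475]
ft_force: [0.3, -0.7, -2.0]
opening: 0.0191
grasp_force: 68.7
```

```bash
cat > r.py <<'E'
from h import *
import sys
np.set_printoptions(precision=4,suppress=True)
o=telemetry.get_obs();print(o["position"],o["orientation"],o["ft_force"],o["opening"])
C={n:read_camera(n) for n in("scene","side")}
p=o["position"]
T=p-[0,0,.137];
for n in C: print(n,"pred tip",proj(C[n],T),"pred tip+7mm axis",proj(C[n],T+[0,0,.11]),"net",[(round(d["score"],2),np.round(d["xy"],1)) for d in nets.pinpoint("rod",n)[:3]],[(round(d["score"],2),np.round(d["xy"],1),np.argwhere(d["mask"]).max(0)[::-1]) for d in nets.outline_of("rod",n)[:2]])
a=proj(C["scene"],T).astype(int);b=proj(C["side"],T).astype(int)
f=lambda i,c:cv2.resize(i[max(0,c[1]-90):max(0,c[1]-90)+120,c[0]-60:c[0]+60],(400,400))
cv2.imwrite(f"pics/{sys.argv[1]}.png",np.hstack([f(C["scene"]["img"],a),f(C["side"]["img"],b)]))
E
python3 r.py rodlift
```

```text
[ 0.392  -0.2042  0.2436] [3.1382 0.0019 1.4748] [ 0.2815 -0.7288 -2.0483] 0.019134026708224186
scene pred tip [222.3382 246.4242] pred tip+7mm axis [212.7175 199.5709] net [(0.87, array([173.9, 286.6])), (0.62, array([222.6, 250. ])), (0.3, array([319.9, 309.2]))] [(0.73, array([157.9, 230.2]), array([181, 288])), (0.63, array([216.5, 215.6]), array([225, 246]))]
side pred tip [395.4828 219.6426] pred tip+7mm axis [400.0057 177.0029] net [] []
```

View pics/rodlift.png

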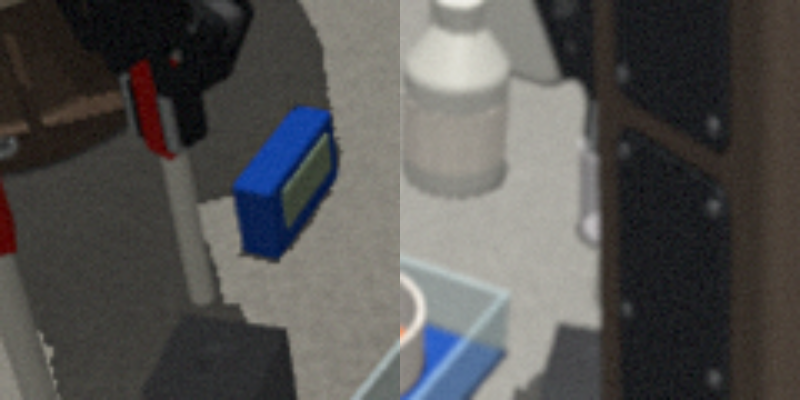

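The tip in the scene view is at about (223,247), exactly as predicted, so the rod is vertical and held 137 mm above its tip. Now carry it over the pot, aiming for a gap between beads.

Emit:
move_arm(
  slide=[
    [0.3, 0, 0],
    [0.6, 0.1, 0],
    [0.9, 0.2, 0],
    [1, 0.25, 0],
    [1, 0.25, 0],
  ],
  turn=[
    [0, 0, 0],
    [0, 0, 0],
    [0, 0, 0],
    [0, 0, 0],
    [0, 0, 0],
  ],
)

```text
time: 27.37
position: [0.493, -0.178, 0.2405]
orientation: [-3.141, -0.001, 1.477]
ft_force: [-0.0, 1.0, -1.8]
opening: 0.0189
grasp_force: 69.0
```

Emit:
move_arm(
  slide=[
    [0.3, 0.1, 0],
    [0.6, 0.2, 0],
    [0.9, 0.27, 0],
    [1, 0.28, 0],
    [1, 0.28, 0],
    [1, 0.28, 0],
  ],
  turn=[
    [0, 0, 0],
    [0, 0, 0],
    [0, 0, 0],
    [0, 0, 0],
    [0, 0, 0],
    [0, 0, 0],
  ],
)

```text
time: 27.87
position: [0.5903, -0.1511, 0.2407]
orientation: [-3.14, -0.0, 1.475]
ft_force: [0.3, -0.3, -2.1]
opening: 0.0192
grasp_force: 69.1
```

```bash
python3 - <<'E'
from h import *
np.set_printoptions(precision=3,suppress=True)
C={n:read_camera(n) for n in("scene","side")};p=telemetry.get_obs()["position"];print(p)
a={n:[d["xy"] for d in nets.pinpoint("bead0",n)[:9] if d["score"]>.3] for n in C}
for n in C:
  print(n,[atz(C[n],x,.023)[:2] for x in a[n]],[ (round(d["score"],2),atz(C[n],d["xy"],.011)) for d in nets.pinpoint("pot_floor",n)[:2]])
  im=C[n]["img"].copy()
  for z,r,c in((.053,.057,(0,255,0)),(.053,.052,(0,255,0)),(.011,.052,(255,0,255))):
    for t in np.linspace(0,6.28,60):
        u=proj(C[n],[.570+r*np.cos(t),-.1625+r*np.sin(t),z]);cv2.circle(im,tuple(np.round(u).astype(int)),0,c,-1)
  C[n]["o"]=im
S,D=C["scene"]["o"],C["side"]["o"]
cv2.imwrite("pics/potfit.png",np.hstack([cv2.resize(S[250:350,265:365],(400,400),interpolation=0),cv2.resize(D[190:290,265:365],(400,400),interpolation=0)]))
E
```

```text
[ 0.59  -0.151  0.241]
scene [array([ 0.538, -0.19 ]), array([ 0.59 , -0.143]), array([ 0.557, -0.123]), array([ 0.601, -0.155]), array([ 0.535, -0.154]), array([ 0.596, -0.179]), array([ 0.57, -0.16]), array([ 0.563, -0.203])] [(0.65, array([ 0.573, -0.165,  0.011])), (0.48, array([0.557, 0.009, 0.011]))]
side [array([ 0.606, -0.162]), array([ 0.562, -0.201]), array([ 0.575, -0.16 ]), array([ 0.591, -0.14 ]), array([ 0.6  , -0.198]), array([ 0.541, -0.178])] [(0.85, array([ 0.572, -0.157,  0.011])), (0.45, array([ 0.627, -0.4  ,  0.011]))]
```

View pics/potfit.png

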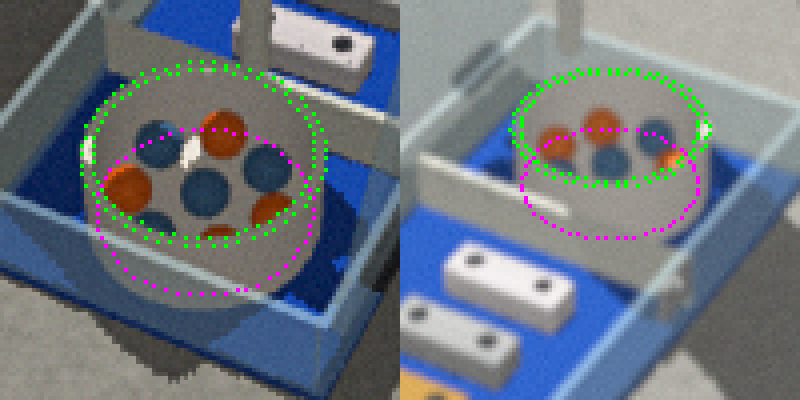

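The overlay of the rim at (0.570, -0.1625) matches the pot in both views within about 1 px. The widest bead gap is near (0.577, -0.184). Lower the rod there.

Emit:
move_arm(
  slide=[
    [-0.1, -0.2, 0],
    [-0.15, -0.33, 0],
    [-0.15, -0.33, 0],
    [-0.15, -0.33, -0.2],
    [-0.15, -0.33, -0.4],
    [-0.15, -0.33, -0.5],
    [-0.15, -0.33, -0.6],
    [-0.15, -0.33, -0.7],
    [-0.15, -0.33, -0.8],
    [-0.15, -0.33, -0.85],
    [-0.15, -0.33, -0.9],
    [-0.15, -0.33, -0.9],
  ],
  turn=[
    [0, 0, 0],
    [0, 0, 0],
    [0, 0, 0],
    [0, 0, 0],
    [0, 0, 0],
    [0, 0, 0],
    [0, 0, 0],
    [0, 0, 0],
    [0, 0, 0],
    [0, 0, 0],
    [0, 0, 0],
    [0, 0, 0],
  ],
)

```text
time: 29.17
position: [0.5763, -0.1838, 0.1508]
orientation: [-3.141, -0.0, 1.475]
ft_force: [-0.1, -0.4, -1.6]
opening: 0.019
grasp_force: 69.2
```

Emit:
move_arm(
  slide=[
    [-0.02, -0.03, 0],
    [-0.05, -0.07, 0],
    [-0.07, -0.1, 0],
    [-0.07, -0.1, 0],
  ],
  turn=[
    [0, 0, 0],
    [0, 0, 0],
    [0, 0, 0],
    [0, 0, 0],
  ],
)

```text
time: 29.5
position: [0.5697, -0.194, 0.1522]
orientation: [3.139, -0.001, 1.473]
ft_force: [3.7, 5.8, -1.3]
opening: 0.0194
grasp_force: 69.2
```

Emit:
move_arm(
  slide=[
    [0.08, 0.01, 0],
    [0.16, 0.04, 0],
    [0.23, 0.09, 0],
    [0.28, 0.16, 0],
    [0.31, 0.24, 0],
    [0.32, 0.32, 0],
    [0.31, 0.4, 0],
    [0.28, 0.48, 0],
    [0.23, 0.55, 0],
    [0.16, 0.6, 0],
    [0.08, 0.63, 0],
    [0, 0.64, 0],
  ],
  turn=[
    [0, 0, 0],
    [0, 0, 0],
    [0, 0, 0],
    [0, 0, 0],
    [0, 0, 0],
    [0, 0, 0],
    [0, 0, 0],
    [0, 0, 0],
    [0, 0, 0],
    [0, 0, 0],
    [0, 0, 0],
    [0, 0, 0],
  ],
)

```text
time: 30.5
position: [0.5696, -0.13, 0.1519]
orientation: [3.14, 0.001, 1.475]
ft_force: [-0.5, -0.3, -1.5]
opening: 0.019
grasp_force: 69.7
```

```bash
python3 - <<'E'
from h import *
np.set_printoptions(precision=3,suppress=True)
o=telemetry.get_obs();print(o["position"],o["orientation"],o["ft_force"],o["torque"],o["opening"])
for n in("scene","side"):
  C=read_camera(n);print(n,[(round(d["score"],2),atz(C,d["xy"],.023)[:2]) for d in nets.pinpoint("bead0",n)[:10]])
E
```

```text
[ 0.57  -0.13   0.152] [3.14  0.001 1.475] [-0.488 -0.344 -1.525] [ 0.039 -0.021  0.036] 0.019002680064152514
scene [(0.65, array([ 0.531, -0.151])), (0.62, array([ 0.551, -0.122])), (0.58, array([ 0.534, -0.18 ])), (0.48, array([ 0.604, -0.139])), (0.47, array([ 0.561, -0.199])), (0.45, array([ 0.571, -0.164])), (0.41, array([ 0.574, -0.124]))]
side [(0.61, array([ 0.533, -0.186])), (0.58, array([ 0.566, -0.206])), (0.54, array([ 0.607, -0.181])), (0.4, array([ 0.609, -0.152])), (0.38, array([ 0.577, -0.174]))]
```

Forces are small and the beads stay in the pot. Continue to four full circles.

Emit:
move_arm(
  slide=[
    [-0.08, -0.01, 0],
    [-0.16, -0.04, 0],
    [-0.23, -0.09, 0],
    [-0.28, -0.16, 0],
    [-0.31, -0.24, 0],
    [-0.32, -0.32, 0],
    [-0.31, -0.4, 0],
    [-0.28, -0.48, 0],
    [-0.23, -0.55, 0],
    [-0.16, -0.6, 0],
    [-0.08, -0.63, 0],
    [0, -0.64, 0],
  ],
  turn=[
    [0, 0, 0],
    [0, 0, 0],
    [0, 0, 0],
    [0, 0, 0],
    [0, 0, 0],
    [0, 0, 0],
    [0, 0, 0],
    [0, 0, 0],
    [0, 0, 0],
    [0, 0, 0],
    [0, 0, 0],
    [0, 0, 0],
  ],
)

```text
time: 31.7
position: [0.5698, -0.1944, 0.1514]
orientation: [-3.141, 0.0, 1.474]
ft_force: [-0.8, -0.1, -1.2]
opening: 0.0189
grasp_force: 70.6
```

Emit:
move_arm(
  slide=[
    [0.08, 0.01, 0],
    [0.16, 0.04, 0],
    [0.23, 0.09, 0],
    [0.28, 0.16, 0],
    [0.31, 0.24, 0],
    [0.32, 0.32, 0],
    [0.31, 0.4, 0],
    [0.28, 0.48, 0],
    [0.23, 0.55, 0],
    [0.16, 0.6, 0],
    [0.08, 0.63, 0],
    [0, 0.64, 0],
  ],
  turn=[
    [0, 0, 0],
    [0, 0, 0],
    [0, 0, 0],
    [0, 0, 0],
    [0, 0, 0],
    [0, 0, 0],
    [0, 0, 0],
    [0, 0, 0],
    [0, 0, 0],
    [0, 0, 0],
    [0, 0, 0],
    [0, 0, 0],
  ],
)

```text
time: 32.7
position: [0.5693, -0.1293, 0.1515]
orientation: [3.141, 0.0, 1.476]
ft_force: [-0.1, -1.9, -1.3]
opening: 0.0192
grasp_force: 70.9
```

Emit:
move_arm(
  slide=[
    [-0.08, -0.01, 0],
    [-0.16, -0.04, 0],
    [-0.23, -0.09, 0],
    [-0.28, -0.16, 0],
    [-0.31, -0.24, 0],
    [-0.32, -0.32, 0],
    [-0.31, -0.4, 0],
    [-0.28, -0.48, 0],
    [-0.23, -0.55, 0],
    [-0.16, -0.6, 0],
    [-0.08, -0.63, 0],
    [0, -0.64, 0],
  ],
  turn=[
    [0, 0, 0],
    [0, 0, 0],
    [0, 0, 0],
    [0, 0, 0],
    [0, 0, 0],
    [0, 0, 0],
    [0, 0, 0],
    [0, 0, 0],
    [0, 0, 0],
    [0, 0, 0],
    [0, 0, 0],
    [0, 0, 0],
  ],
)

```text
time: 33.7
position: [0.5698, -0.1946, 0.1516]
orientation: [3.141, 0.0, 1.474]
ft_force: [-0.6, -0.5, 0.1]
opening: 0.019
grasp_force: 71.4
```

Emit:
move_arm(
  slide=[
    [0.08, 0.01, 0],
    [0.16, 0.04, 0],
    [0.23, 0.09, 0],
    [0.28, 0.16, 0],
    [0.31, 0.24, 0],
    [0.32, 0.32, 0],
    [0.31, 0.4, 0],
    [0.28, 0.48, 0],
    [0.23, 0.55, 0],
    [0.16, 0.6, 0],
    [0.08, 0.63, 0],
    [0, 0.64, 0],
  ],
  turn=[
    [0, 0, 0],
    [0, 0, 0],
    [0, 0, 0],
    [0, 0, 0],
    [0, 0, 0],
    [0, 0, 0],
    [0, 0, 0],
    [0, 0, 0],
    [0, 0, 0],
    [0, 0, 0],
    [0, 0, 0],
    [0, 0, 0],
  ],
)

```text
time: 34.7
position: [0.5696, -0.1294, 0.1516]
orientation: [3.14, 0.001, 1.476]
ft_force: [1.3, -5.0, -0.8]
opening: 0.0194
grasp_force: 71.3
```

Emit:
move_arm(
  slide=[
    [-0.08, -0.01, 0],
    [-0.16, -0.04, 0],
    [-0.23, -0.09, 0],
    [-0.28, -0.16, 0],
    [-0.31, -0.24, 0],
    [-0.32, -0.32, 0],
    [-0.31, -0.4, 0],
    [-0.28, -0.48, 0],
    [-0.23, -0.55, 0],
    [-0.16, -0.6, 0],
    [-0.08, -0.63, 0],
    [0, -0.64, 0],
  ],
  turn=[
    [0, 0, 0],
    [0, 0, 0],
    [0, 0, 0],
    [0, 0, 0],
    [0, 0, 0],
    [0, 0, 0],
    [0, 0, 0],
    [0, 0, 0],
    [0, 0, 0],
    [0, 0, 0],
    [0, 0, 0],
    [0, 0, 0],
  ],
)

```text
time: 35.7
position: [0.5699, -0.1944, 0.1514]
orientation: [-3.141, -0.0, 1.474]
ft_force: [-0.9, -1.0, -1.2]
opening: 0.0193
grasp_force: 71.6
```

Emit:
move_arm(
  slide=[
    [0.08, 0.01, 0],
    [0.16, 0.04, 0],
    [0.23, 0.09, 0],
    [0.28, 0.16, 0],
    [0.31, 0.24, 0],
    [0.32, 0.32, 0],
    [0.31, 0.4, 0],
    [0.28, 0.48, 0],
    [0.23, 0.55, 0],
    [0.16, 0.6, 0],
    [0.08, 0.63, 0],
    [0, 0.64, 0],
  ],
  turn=[
    [0, 0, 0],
    [0, 0, 0],
    [0, 0, 0],
    [0, 0, 0],
    [0, 0, 0],
    [0, 0, 0],
    [0, 0, 0],
    [0, 0, 0],
    [0, 0, 0],
    [0, 0, 0],
    [0, 0, 0],
    [0, 0, 0],
  ],
)

```text
time: 36.7
position: [0.5691, -0.129, 0.1516]
orientation: [3.141, -0.0, 1.476]
ft_force: [0.7, 0.5, -1.2]
opening: 0.0191
grasp_force: 71.1
```

Emit:
move_arm(
  slide=[
    [-0.08, -0.01, 0],
    [-0.16, -0.04, 0],
    [-0.23, -0.09, 0],
    [-0.28, -0.16, 0],
    [-0.31, -0.24, 0],
    [-0.32, -0.32, 0],
    [-0.31, -0.4, 0],
    [-0.28, -0.48, 0],
    [-0.23, -0.55, 0],
    [-0.16, -0.6, 0],
    [-0.08, -0.63, 0],
    [0, -0.64, 0],
  ],
  turn=[
    [0, 0, 0],
    [0, 0, 0],
    [0, 0, 0],
    [0, 0, 0],
    [0, 0, 0],
    [0, 0, 0],
    [0, 0, 0],
    [0, 0, 0],
    [0, 0, 0],
    [0, 0, 0],
    [0, 0, 0],
    [0, 0, 0],
  ],
)

```text
time: 37.7
position: [0.5699, -0.1947, 0.1516]
orientation: [3.142, 0.0, 1.474]
ft_force: [-1.1, 0.1, 0.2]
opening: 0.0191
grasp_force: 71.7
```

Emit:
move_arm(
  slide=[
    [0, 0.02, 0.15],
    [0, 0.02, 0.3],
    [0, 0.02, 0.45],
    [0, 0.02, 0.6],
    [0, 0.02, 0.75],
    [0, 0.02, 0.9],
    [0, 0.02, 0.9],
    [0, 0.02, 0.9],
  ],
  turn=[
    [0, 0, 0],
    [0, 0, 0],
    [0, 0, 0],
    [0, 0, 0],
    [0, 0, 0],
    [0, 0, 0],
    [0, 0, 0],
    [0, 0, 0],
  ],
)

```text
time: 38.37
position: [0.5697, -0.1918, 0.2417]
orientation: [3.141, 0.0, 1.475]
ft_force: [-0.4, 0.3, -1.3]
opening: 0.0191
grasp_force: 71.5
```

```bash
python3 - <<'E'
from h import *
np.set_printoptions(precision=3,suppress=True)
o=telemetry.get_obs();print(o["position"],o["orientation"],o["ft_force"],o["torque"],o["opening"])
T=o["position"]-[0,0,.137]
for n in("scene","side"):
  C=read_camera(n);print(n,[(round(d["score"],2),atz(C,d["xy"],.023)[:2]) for d in nets.pinpoint("bead0",n)[:10]],"tip pred",proj(C,T),[(round(d["score"],2),d["xy"]) for d in nets.pinpoint("rod",n)[:3]], [(d["score"],d["xy"]) for d in nets.pinpoint("block_hole0",n)[:2]])
E
```

```text
[ 0.57  -0.192  0.242] [3.141 0.    1.475] [-0.384  0.319 -1.301] [-0.007  0.047  0.024] 0.019118092300871546
scene [(0.72, array([ 0.585, -0.171])), (0.67, array([ 0.535, -0.185])), (0.66, array([ 0.606, -0.131])), (0.54, array([ 0.585, -0.127])), (0.51, array([ 0.53 , -0.148])), (0.5, array([ 0.543, -0.131])), (0.4, array([ 0.605, -0.174]))] tip pred [306.268 278.044] [(0.94, [313.4, 275.1]), (0.73, [227.1, 258.3]), (0.33, [330.6, 286.7])] [(0.93, [223.7, 262.2])]
side [(0.66, array([0.554, 0.006])), (0.58, array([ 0.582, -0.198])), (0.49, array([ 0.607, -0.171])), (0.47, array([ 0.597, -0.147])), (0.37, array([ 0.548, -0.205]))] tip pred [324.34  196.625] [(0.63, [321.0, 200.7])] []
```

Emit:
move_arm(
  slide=[
    [-0.3, 0, 0],
    [-0.6, 0, 0],
    [-0.9, 0, 0],
    [-1, -0.06, 0],
    [-1, -0.06, 0],
  ],
  turn=[
    [0, 0, 0],
    [0, 0, 0],
    [0, 0, 0],
    [0, 0, 0],
    [0, 0, 0],
  ],
)

```text
time: 39.18
position: [0.4679, -0.1985, 0.2419]
orientation: [-3.142, 0.0, 1.474]
ft_force: [0.1, -0.6, -1.1]
opening: 0.0194
grasp_force: 71.6
```

Emit:
move_arm(
  slide=[
    [-0.2, 0, 0],
    [-0.5, -0.03, 0],
    [-0.7, -0.06, 0],
    [-0.78, -0.06, 0],
    [-0.78, -0.06, 0],
    [-0.78, -0.06, 0],
  ],
  turn=[
    [0, 0, 0],
    [0, 0, 0],
    [0, 0, 0],
    [0, 0, 0],
    [0, 0, 0],
    [0, 0, 0],
  ],
)

```text
time: 39.68
position: [0.3926, -0.2044, 0.2419]
orientation: [3.14, 0.001, 1.474]
ft_force: [0.4, -0.4, -0.9]
opening: 0.0193
grasp_force: 71.6
```

```bash
python3 r.py rodback; python3 - <<'E'
from h import *
a=cv2.imread("pics/rodlift.png");b=cv2.imread("pics/rodback.png")
cv2.imwrite("pics/cmp.png",np.hstack([a[:,:400],b[:,:400]]))
E
```

```text
[ 0.3926 -0.2044  0.2419] [3.1402 0.0005 1.4741] [ 0.4389 -0.427  -0.8593] 0.01927492591936287
scene pred tip [222.6802 247.2732] pred tip+7mm axis [213.0983 200.5458] net [(0.95, array([174.4, 285.8])), (0.53, array([297.9, 305.4]))] [(0.8, array([158.2, 229.4]), array([181, 287])), (0.65, array([223.3, 215.3]), array([231, 242]))]
side pred tip [395.1935 220.1317] pred tip+7mm axis [399.696 177.572] net [(0.41, array([390.4, 224.4]))] []
```

View pics/cmp.png

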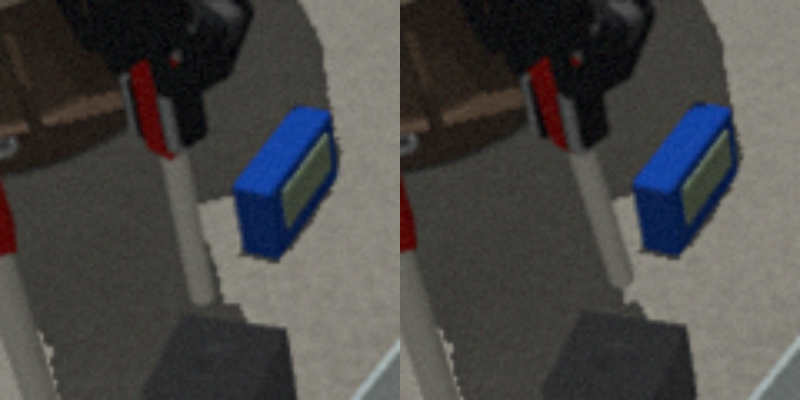

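The rod slipped to a tilt in the grip: the tip went from crop (204,303) to (222,287). I'll work out the angle and counter-turn.

```bash
python3 - <<'E'
from h import *
from scipy.spatial.transform import Rotation as Ro
from scipy.optimize import least_squares
S=read_camera("scene");D=read_camera("side");p=telemetry.get_obs()["position"]
a=np.array([np.sin(1.474),-np.cos(1.474),0])
for deg in range(-12,13,2):
    t=p+Ro.from_rotvec(a*np.radians(deg)).apply([0,0,-.137]);k=p+Ro.from_rotvec(a*np.radians(deg)).apply([0,0,-.06])
    print(deg,t.round(3),proj(S,t).round(1),proj(S,k).round(1),proj(D,t).round(1))
# shaft axis in scene image
im=S["img"][:,:,:].astype(int)
x0,y0=162,157
for y in range(200,246,6):
    print(y,im[y,205:240].sum(1)//3)
E
```

```text
-12 [ 0.389 -0.232  0.107] [211.3 254.5] [210.8 218.4] [402.7 213.5]
-10 [ 0.389 -0.228  0.107] [213.2 253.4] [211.7 218. ] [401.5 214.8]
-8 [ 0.39  -0.223  0.106] [215.1 252.3] [212.6 217.5] [400.2 216. ]
-6 [ 0.39  -0.218  0.105] [217.  251.1] [213.4 217. ] [399.  217.2]
-4 [ 0.391 -0.213  0.105] [218.9 249.8] [214.3 216.5] [397.8 218.4]
-2 [ 0.391 -0.209  0.105] [220.7 248.5] [215.2 215.9] [396.6 219.5]
0 [ 0.392 -0.204  0.104] [222.6 247.1] [216.  215.3] [395.4 220.5]
2 [ 0.392 -0.199  0.105] [224.4 245.7] [216.9 214.7] [394.2 221.5]
4 [ 0.393 -0.194  0.105] [226.1 244.2] [217.7 214.1] [392.9 222.5]
6 [ 0.393 -0.19   0.105] [227.9 242.6] [218.6 213.4] [391.7 223.3]
8 [ 0.394 -0.185  0.106] [229.6 241. ] [219.4 212.7] [390.5 224.2]
10 [ 0.394 -0.18   0.107] [231.3 239.4] [220.2 211.9] [389.3 224.9]
12 [ 0.395 -0.176  0.107] [233.  237.7] [221.  211.2] [388.1 225.6]
200 [63 61 59 57 40 28 28 50 66 76 71 50 23 11 27 49 61 58 62 63 60 58 67 57
 63 57 57 64 60 64 63 63 57 58 58]
206 [55 56 56 62 56 54 60 53 74 97 96 98 95 98 95 85 82 63 60 66 56 60 56 65
 61 59 61 62 58 67 63 72 86 86
[... 186 characters left out ...]
62  54  61  65  57  81  94  98  98  97  93
  94  84  97 124 132 136 129 132 129  95  51  40  34  41  36  43  38]
224 [ 61  58  60  58  59  63  56  58  61  63  61  60  63  61  75  93  92  98
  97  95  88  86  99 124 134 133 128 131  97  58  36  40  43  39  39]
230 [ 63  56  61  62  62  58  56  63  61  63  58  60  60  58  64  58  72  93
  98  99  93  94  87  87 102 120 127 133 134  84  44  38  40  37  38]
236 [ 56  63  62  60  61  62  58  55  53  61  62  62  61  60  58  59  60  54
  78  88  94  98  96  98  91  78 100 129 130 131 130 132 138 128 130]
242 [ 60  59  61  62  61  58  62  53  60  58  59  57  60  61  58  62  65  56
  60  57  73  85  90  96  97  98 123 133 129 127 133 133 125 125 131]
```

Emit:
move_arm(
  slide=[
    [0, 0, 0],
    [0, 0, 0],
    [0, 0, 0],
    [0, 0, 0],
  ],
  turn=[
    [-0.05, 0, 0],
    [-0.096, 0.009, 0],
    [-0.096, 0.009, 0],
    [-0.096, 0.009, 0],
  ],
)

```text
time: 40.42
position: [0.3917, -0.2035, 0.2416]
orientation: [3.141, 0.1, 1.476]
ft_force: [0.7, -0.4, -0.9]
opening: 0.0194
grasp_force: 71.5
```

```bash
cat > sl.py <<'E'
from h import *
o=telemetry.get_obs();p=o["position"];print(p,o["orientation"])
S=read_camera("scene");im=S["img"].astype(int).sum(2)/3
for z in(-.04,-.06,-.08,-.1,-.12,-.13): print(z,proj(S,p+[0,0,z]).round(1))
for y in range(202,252,5): print(y,im[y,205:240].astype(int))
D=read_camera("side");print([(round(d["score"],2),d["xy"]) for d in nets.pinpoint("rod","side")[:2]],proj(D,p-[0,0,.137]))
print([(round(d["score"],2),d["xy"]) for d in nets.pinpoint("block_hole0","scene")[:2]],[(round(d["score"],2),d["xy"]) for d in nets.pinpoint("block_hole0","side")[:2]],proj(S,[.392,-.204,.06]),proj(D,[.392,-.204,.06]))
E
python3 sl.py
```

```text
[ 0.39168613 -0.20348211  0.2415621 ] [3.14123896 0.09961603 1.47589212]
-0.04 [214.3 206.2]
-0.06 [216.1 215.1]
-0.08 [217.9 223.8]
-0.1 [219.6 232.1]
-0.12 [221.3 240.2]
-0.13 [222.1 244.2]
202 [56 62 59 60 58 44 52 47 62 60 65 68 67 74 69 59 61 66 62 58 61 63 63 62
 56 60 58 65 64 63 57 56 61 64 80]
207 [ 54  59  56  61  59  56  66  86 100  98 100  96  95  89  79  65  56  61
  61  60  56  60  60  61  52  60  63  56  60  61  81  75  81  77  89]
212 [ 60  62  61  67  64  56  58  61  91 100  98  95  97  92  88  84  65  53
  61  60  58  64  99 116 114 112  98  74  68  71  79  76  85  80  84]
217 [ 59  62  56  56  57  57  62  60  60  86  99  98  97 100  92  95  80  69
 108 125 121 125 124 128 126 131 126  79  40  43  41  43  31  40  35]
222 [ 58  59  59  63  63  67  62  62  55  60  82  99  97 102  99  94  93  80
  67  55  77 115 129 129 126 127 131 129  79  44  38  48  36  43  37]
227 [ 59  63  60  57  59  59  64  63  60  57  58  89  95  97  98  98  97  89
  87  64  52  56  57  58 120 132 135 131 130  73  40  38  34  34  42]
232 [ 60  56  59  52  59  56  64  65  59  64  57  62  79  97  95  95  96  96
  89  90  66  60  60  63  59  60 118 132 100  69  58  58  56  52  51]
237 [ 57  58  59  55  63  56  59  59  58  62  63  65  58  76  91 100 100  97
  95  92  84  62  63  54  57  59  59  59 120 141 131 128 127 129 125]
242 [ 55  63  62  62  54  63  58  64  59  65  59  57  56  61  75  92 100 104
  97  97  91  82  68  60  64  65  58  63  60  57  59  79 122 130 130]
247 [57 56 64 58 57 60 59 58 60 59 60 57 57 60 59 58 61 66 70 63 55 54 52 60
 61 59 57 59 58 59 62 62 60 58 58]
[(0.56, [392.2, 217.8])] [395.34637211 220.60339653]
[(0.77, [224.1, 261.2]), (0.57, [338.9, 293.4])] [(0.75, [396.0, 236.6])] [226.06252546 263.85723085] [393.60637618 236.37972097]
```

The rod is upright again: the shaft slope matches the prediction. Lower it into the hole.

Emit:
move_arm(
  slide=[
    [0, 0, -0.1],
    [0, 0, -0.2],
    [0, 0, -0.3],
    [0, 0, -0.38],
    [0, 0, -0.44],
    [0, 0, -0.5],
    [0, 0, -0.56],
    [0, 0, -0.6],
    [0, 0, -0.6],
  ],
  turn=[
    [0, 0, 0],
    [0, 0, 0],
    [0, 0, 0],
    [0, 0, 0],
    [0, 0, 0],
    [0, 0, 0],
    [0, 0, 0],
    [0, 0, 0],
    [0, 0, 0],
  ],
)

```text
time: 41.42
position: [0.3913, -0.2038, 0.1809]
orientation: [-3.141, 0.1, 1.475]
ft_force: [-0.5, 0.2, -1.1]
opening: 0.0193
grasp_force: 71.5
```

```bash
python3 -c "
from h import *
o=telemetry.get_obs();print(o['position'],o['ft_force'],o['torque'],o['opening'])"
```

```text
[ 0.39130341 -0.20383636  0.1808741 ] [-0.50415432  0.17993312 -1.14516129] [0.09402782 0.03029804 0.00815586] 0.019259020338393197
```

Emit:
move_arm(
  slide=[
    [0, 0, -0.1],
    [0, 0, -0.18],
    [0, 0, -0.25],
    [0, 0, -0.28],
    [0, 0, -0.28],
    [0, 0, -0.28],
  ],
  turn=[
    [0, 0, 0],
    [0, 0, 0],
    [0, 0, 0],
    [0, 0, 0],
    [0, 0, 0],
    [0, 0, 0],
  ],
)

```text
time: 41.92
position: [0.3915, -0.204, 0.1535]
orientation: [3.141, 0.101, 1.475]
ft_force: [-0.4, -0.2, -0.6]
opening: 0.019
grasp_force: 71.5
```

Emit:
move_arm(
  slide=[
    [0, 0, 0],
    [0, 0, 0],
    [0, 0, 0],
    [0, 0, 0],
    [0, 0, 0],
  ],
  turn=[
    [0, 0, 0],
    [0, 0, 0],
    [0, 0, 0],
    [0, 0, 0],
    [0, 0, 0],
  ],
  grip=0.6,
)

```text
time: 42.33
position: [0.3915, -0.204, 0.1537]
orientation: [3.141, 0.101, 1.475]
ft_force: [0.5, -0.1, 0.0]
opening: 0.0512
grasp_force: 0.0
```

Emit:
move_arm(
  slide=[
    [0, 0, 0.2],
    [0, 0, 0.5],
    [0, 0, 0.8],
    [0, 0, 1],
    [0, 0, 1],
  ],
  turn=[
    [0, 0, 0],
    [0, 0, 0],
    [0, 0, 0],
    [0, 0, 0],
    [0, 0, 0],
  ],
)

```text
time: 42.75
position: [0.3925, -0.2046, 0.2572]
orientation: [3.135, 0.104, 1.474]
ft_force: [-0.5, 0.7, 0.0]
opening: 0.0512
grasp_force: 0.0
```

Emit:
move_arm(
  slide=[
    [0.1, 0, 0.3],
    [0.3, 0.1, 0.6],
    [0.6, 0.3, 0.8],
    [0.8, 0.6, 0.9],
    [0.8, 0.6, 0.9],
    [0.8, 0.6, 0.9],
  ],
  turn=[
    [0.096, -0.009, 0],
    [0.096, -0.009, 0],
    [0.096, -0.009, 0],
    [0.096, -0.009, 0],
    [0.096, -0.009, 0],
    [0.096, -0.009, 0],
  ],
)

```text
time: 43.25
position: [0.472, -0.1428, 0.3432]
orientation: [3.142, 0.0, 1.478]
ft_force: [-0.7, -0.6, -0.8]
opening: 0.0513
grasp_force: 0.0
```

```bash
python3 - <<'E'
from h import *
np.set_printoptions(precision=3,suppress=True)
C={n:read_camera(n) for n in("scene","side","wrist")};o=telemetry.get_obs();print(o["position"],o["orientation"],o["time"])
for n in C:
  print(n,"beads",[(round(d["score"],2),atz(C[n],d["xy"],.023)[:2]) for d in nets.pinpoint("bead0",n)[:10]])
  print(n,"rod",[(round(d["score"],2),np.round(d["xy"]),(np.argwhere(d["mask"]).min(0)[::-1],np.argwhere(d["mask"]).max(0)[::-1])) for d in nets.outline_of("rod",n)[:3]])
  for q in("lid_edge","lid_hinge"): print(q,[(round(d["score"],2),np.round(d["xy"],1)) for d in nets.pinpoint(q,n)[:2]])
a=nets.pinpoint("lid_edge","scene")[0]["xy"];b=nets.pinpoint("lid_edge","side")[0]["xy"];print(tri([(C["scene"],a),(C["side"],b)]))
w=C["wrist"]["img"];s=C["scene"]["img"]
cv2.imwrite("pics/after.png",np.hstack([cv2.resize(s[180:340,200:420],(440,320)),cv2.resize(w,(360,320))]))
E
```

```text
[ 0.471 -0.144  0.343] [-3.14  -0.     1.474] 43.4
scene beads [(0.66, array([ 0.534, -0.182])), (0.58, array([ 0.534, -0.147])), (0.5, array([ 0.598, -0.172])), (0.49, array([ 0.582, -0.123])), (0.48, array([ 0.553, -0.203])), (0.45, array([ 0.539, -0.134])), (0.44, array([ 0.609, -0.134]))]
scene rod [(0.85, array([156., 230.]), (array([141, 193]), array([181, 287]))), (0.8, array([218., 240.]), (array([205, 219]), array([229, 267]))), (0.69, array([188., 371.]), (array([164, 344]), array([210, 402])))]
lid_edge [(0.58, array([409.3, 197.4]))]
lid_hinge [(0.87, array([382. , 265.4])), (0.55, array([326.9, 309.1]))]
side beads [(0.57, array([ 0.554, -0.199])), (0.46, array([ 0.606, -0.177])), (0.41, array([ 0.604, -0.15 ]))]
side rod [(0.75, array([397., 219.]), (array([392, 190]), array([401, 240]))), (0.73, array([267., 228.]), (array([192, 125]), array([367, 323]))), (0.47, array([332., 224.]), (array([329, 224]), array([336, 229])))]
lid_edge [(0.68, array([279.9, 273. ]))]
lid_hinge [(0.66, array([260.1, 229.1])), (0.52, array([333.9, 226.5]))]
wrist beads [(0.86, array([ 0.533, -0.15 ])), (0.71, array([ 0.546, -0.131])), (0.67, array([ 0.601, -0.177])), (0.67, array([ 0.536, -0.178])), (0.67, array([ 0.602, -0.14 ])), (0.66, array([ 0.583, -0.124])), (0.57, array([ 0.548, -0.194]))]
wrist rod [(0.96, array([155., 340.]), (array([ 86, 299]), array([192, 445]))), (0.75, array([236., 286.]), (array([215, 257]), array([253, 315])))]
lid_edge []
lid_hinge [(0.97, array([506.6,  93.8])), (0.75, array([425.6, 234.5]))]
(array([0.577, 0.08 , 0.093]), np.float64(0.06960354206679249))
```

View pics/after.png

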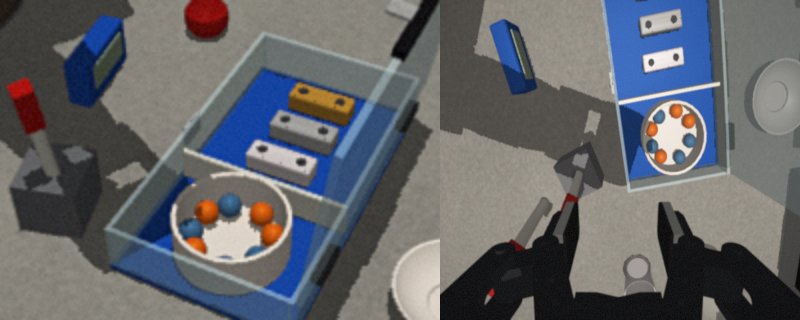

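The picture shows the rod in its block (28,105), all beads in the pot ring and the three bars flat in the bay, so the lid is next. Closed fingers go behind it and push along the arc. Work out the path.

```bash
cat > lid.py <<'E'
from h import *
H=np.array([.657,-.056,.056]);d=np.array([np.cos(.08),np.sin(.08)])
def tcp(th,r=.177,pen=.004,cor=.0125):
    u=-r*np.cos(th)+(.008-pen)*np.sin(th)+cor;z=r*np.sin(th)+(.008-pen)*np.cos(th)+.022
    return np.array([H[0]+u*d[0],H[1]+u*d[1],H[2]+z])
if __name__=="__main__":
    p=telemetry.get_obs()["position"];print(p)
    P=[tcp(t) for t in np.linspace(1.72,.10,48)]
    s=P[0]+np.array([.024,.002,0]);print("start",s.round(4),"rel",((s-p)/.1).round(2))
    base=s
    for k in range(0,48,8):
        print([[round(float(v),2) for v in (q-base)/.1] for q in P[k:k+8]]);base=base+np.round((P[k+7]-base)/.1,2)*.1
E
python3 lid.py
```

```text
[ 0.47146393 -0.14390694  0.34357023]
start [ 0.7236 -0.0506  0.2524] rel [ 2.52  0.93 -0.91]
[[-0.24, -0.02, 0.0], [-0.3, -0.02, 0.01], [-0.36, -0.03, 0.02], [-0.42, -0.03, 0.02], [-0.48, -0.04, 0.03], [-0.54, -0.04, 0.03], [-0.6, -0.05, 0.02], [-0.66, -0.05, 0.02]]
[[-0.06, -0.01, -0.0], [-0.13, -0.01, -0.01], [-0.19, -0.02, -0.02], [-0.25, -0.02, -0.03], [-0.3, -0.03, -0.05], [-0.36, -0.03, -0.06], [-0.42, -0.04, -0.08], [-0.48, -0.04, -0.1]]
[[-0.06, -0.01, -0.02], [-0.11, -0.01, -0.04], [-0.17, -0.02, -0.07], [-0.22, -0.02, -0.1], [-0.27, -0.02, -0.13], [-0.33, -0.03, -0.16], [-0.38, -0.03, -0.19], [-0.43, -0.04, -0.22]]
[[-0.05, -0.0, -0.04], [-0.09, -0.0, -0.08], [-0.14, -0.01, -0.12], [-0.19, -0.01, -0.16], [-0.23, -0.02, -0.2], [-0.27, -0.02, -0.25], [-0.31, -0.02, -0.29], [-0.35, -0.02, -0.34]]
[[-0.04, -0.01, -0.05], [-0.07, -0.01, -0.1], [-0.11, -0.01, -0.15], [-0.14, -0.02, -0.2], [-0.17, -0.02, -0.25], [-0.2, -0.02, -0.31], [-0.22, -0.02, -0.36], [-0.25, -0.02, -0.42]]
[[-0.02, -0.01, -0.05], [-0.04, -0.01, -0.11], [-0.06, -0.01, -0.17], [-0.08, -0.01, -0.23], [-0.09, -0.01, -0.29], [-0.1, -0.01, -0.35], [-0.11, -0.01, -0.41], [-0.12, -0.01, -0.47]]
```

Emit:
move_arm(
  slide=[
    [0.3, 0.15, 0],
    [0.6, 0.3, 0],
    [0.9, 0.4, 0],
    [1, 0.45, 0],
    [1, 0.45, 0],
  ],
  turn=[
    [0, 0, 0],
    [0, 0, 0],
    [0, 0, 0],
    [0, 0, 0],
    [0, 0, 0],
  ],
  grip=0,
)

```text
time: 44.52
position: [0.5729, -0.0979, 0.3427]
orientation: [-3.141, -0.0, 1.477]
ft_force: [-0.3, -1.1, -0.3]
opening: 0.0001
grasp_force: 0.0
```

Emit:
move_arm(
  slide=[
    [0.3, 0.15, 0],
    [0.6, 0.3, 0],
    [0.9, 0.4, 0],
    [1, 0.48, 0],
    [1, 0.48, 0],
  ],
  turn=[
    [0, 0, 0],
    [0, 0, 0],
    [0, 0, 0],
    [0, 0, 0],
    [0, 0, 0],
  ],
)

```text
time: 44.93
position: [0.6722, -0.0502, 0.3426]
orientation: [-3.141, -0.0, 1.476]
ft_force: [0.4, -0.4, 1.2]
opening: 0.0004
grasp_force: 0.0
```

Emit:
move_arm(
  slide=[
    [0.2, 0, 0],
    [0.4, 0, 0],
    [0.5, 0, 0],
    [0.5, 0, 0],
    [0.5, 0, 0],
  ],
  turn=[
    [0, 0, 0],
    [0, 0, 0],
    [0, 0, 0],
    [0, 0, 0],
    [0, 0, 0],
  ],
)

```text
time: 45.35
position: [0.7204, -0.0518, 0.3434]
orientation: [-3.141, 0.0, 1.474]
ft_force: [-0.8, 0.7, -0.5]
opening: 0.0001
grasp_force: 0.0
```

```bash
python3 lid.py
```

```text
[ 0.72040626 -0.05177527  0.34338033]
start [ 0.7236 -0.0506  0.2524] rel [ 0.03  0.01 -0.91]
[[-0.24, -0.02, 0.0], [-0.3, -0.02, 0.01], [-0.36, -0.03, 0.02], [-0.42, -0.03, 0.02], [-0.48, -0.04, 0.03], [-0.54, -0.04, 0.03], [-0.6, -0.05, 0.02], [-0.66, -0.05, 0.02]]
[[-0.06, -0.01, -0.0], [-0.13, -0.01, -0.01], [-0.19, -0.02, -0.02], [-0.25, -0.02, -0.03], [-0.3, -0.03, -0.05], [-0.36, -0.03, -0.06], [-0.42, -0.04, -0.08], [-0.48, -0.04, -0.1]]
[[-0.06, -0.01, -0.02], [-0.11, -0.01, -0.04], [-0.17, -0.02, -0.07], [-0.22, -0.02, -0.1], [-0.27, -0.02, -0.13], [-0.33, -0.03, -0.16], [-0.38, -0.03, -0.19], [-0.43, -0.04, -0.22]]
[[-0.05, -0.0, -0.04], [-0.09, -0.0, -0.08], [-0.14, -0.01, -0.12], [-0.19, -0.01, -0.16], [-0.23, -0.02, -0.2], [-0.27, -0.02, -0.25], [-0.31, -0.02, -0.29], [-0.35, -0.02, -0.34]]
[[-0.04, -0.01, -0.05], [-0.07, -0.01, -0.1], [-0.11, -0.01, -0.15], [-0.14, -0.02, -0.2], [-0.17, -0.02, -0.25], [-0.2, -0.02, -0.31], [-0.22, -0.02, -0.36], [-0.25, -0.02, -0.42]]
[[-0.02, -0.01, -0.05], [-0.04, -0.01, -0.11], [-0.06, -0.01, -0.17], [-0.08, -0.01, -0.23], [-0.09, -0.01, -0.29], [-0.1, -0.01, -0.35], [-0.11, -0.01, -0.41], [-0.12, -0.01, -0.47]]
```

Descend behind the lid and begin the push.

Emit:
move_arm(
  slide=[
    [0.08, 0, 0],
    [0.08, 0, -0.2],
    [0.08, 0, -0.4],
    [0.08, 0, -0.6],
    [0.08, 0, -0.8],
    [0.08, 0, -0.91],
    [0.08, 0, -0.91],
    [0.08, 0, -0.91],
  ],
  turn=[
    [0, 0, 0],
    [0, 0, 0],
    [0, 0, 0],
    [0, 0, 0],
    [0, 0, 0],
    [0, 0, 0],
    [0, 0, 0],
    [0, 0, 0],
  ],
)

```text
time: 46.02
position: [0.729, -0.0512, 0.2533]
orientation: [3.142, 0.0, 1.475]
ft_force: [-0.0, -0.0, -0.2]
opening: 0.0001
grasp_force: 0.0
```

Emit:
move_arm(
  slide=[
    [-0.08, 0, 0],
    [-0.16, 0, 0],
    [-0.22, 0, 0],
    [-0.28, -0.02, 0],
    [-0.36, -0.02, 0.01],
    [-0.4, -0.03, 0.02],
  ],
  turn=[
    [0, 0, 0],
    [0, 0, 0],
    [0, 0, 0],
    [0, 0, 0],
    [0, 0, 0],
    [0, 0, 0],
  ],
)

```text
time: 46.52
position: [0.6886, -0.0539, 0.2552]
orientation: [3.141, -0.0, 1.475]
ft_force: [2.7, 0.9, -0.9]
opening: 0.0001
grasp_force: 1.2
```

```bash
cat > l2.py <<'E'
from h import *
np.set_printoptions(precision=3,suppress=True)
o=telemetry.get_obs();print(o["time"],o["position"],o["ft_force"])
C={n:read_camera(n) for n in("scene","side")};A={n:nets.pinpoint("lid_edge",n)[:2] for n in C}
for n in C: print(n,[(round(d["score"],2),np.round(d["xy"])) for d in A[n]])
for d in A["scene"]:
    for e in A["side"]: print(tri([(C["scene"],d["xy"]),(C["side"],e["xy"])]))
E
python3 l2.py
```

```text
46.5167 [ 0.689 -0.054  0.255] [ 2.717  0.884 -0.852]
scene [(0.82, array([402., 193.]))]
side [(0.93, array([248., 160.])), (0.19, array([279., 273.]))]
(array([ 0.672, -0.055,  0.238]), np.float64(0.0023780234501913494))
(array([0.566, 0.085, 0.099]), np.float64(0.06115249982635173))
```

Emit:
move_arm(
  slide=[
    [-0.07, 0, 0],
    [-0.13, -0.01, 0.01],
    [-0.19, -0.01, 0.01],
    [-0.25, -0.02, 0],
    [-0.31, -0.02, 0],
  ],
  turn=[
    [0, 0, 0],
    [0, 0, 0],
    [0, 0, 0],
    [0, 0, 0],
    [0, 0, 0],
  ],
)

```text
time: 47.13
position: [0.6578, -0.0561, 0.2545]
orientation: [3.141, 0.0, 1.475]
ft_force: [3.5, -0.9, -0.5]
opening: -0.0003
grasp_force: 1.1
```

Emit:
move_arm(
  slide=[
    [-0.06, -0.01, 0],
    [-0.13, -0.01, -0.01],
    [-0.19, -0.02, -0.02],
    [-0.25, -0.02, -0.03],
    [-0.3, -0.03, -0.05],
    [-0.36, -0.03, -0.06],
    [-0.42, -0.04, -0.08],
    [-0.48, -0.04, -0.1],
  ],
  turn=[
    [0, 0, 0],
    [0, 0, 0],
    [0, 0, 0],
    [0, 0, 0],
    [0, 0, 0],
    [0, 0, 0],
    [0, 0, 0],
    [0, 0, 0],
  ],
)

```text
time: 47.8
position: [0.6099, -0.06, 0.2444]
orientation: [3.142, -0.0, 1.475]
ft_force: [0.5, -1.1, 1.1]
opening: -0.0001
grasp_force: 1.0
```

Emit:
move_arm(
  slide=[
    [-0.06, -0.01, -0.02],
    [-0.11, -0.01, -0.04],
    [-0.17, -0.02, -0.07],
    [-0.22, -0.02, -0.1],
    [-0.27, -0.02, -0.13],
    [-0.33, -0.03, -0.16],
    [-0.38, -0.03, -0.19],
    [-0.43, -0.04, -0.22],
  ],
  turn=[
    [0, 0, 0],
    [0, 0, 0],
    [0, 0, 0],
    [0, 0, 0],
    [0, 0, 0],
    [0, 0, 0],
    [0, 0, 0],
    [0, 0, 0],
  ],
)

```text
time: 48.47
position: [0.5669, -0.0639, 0.2221]
orientation: [-3.141, -0.0, 1.475]
ft_force: [2.4, 0.6, 0.5]
opening: -0.0003
grasp_force: 0.9
```

```bash
python3 l2.py; python3 -c "
from lid import *
print(tcp(1.72-1.62*23/47))"
```

```text
48.4667 [ 0.567 -0.064  0.222] [2.413 0.573 0.515]
scene [(0.77, array([334., 190.]))]
side [(0.94, array([300., 189.]))]
(array([ 0.549, -0.065,  0.205]), np.float64(0.0026509887264432284))
[ 0.56678066 -0.06323298  0.2219937 ]
```

Emit:
move_arm(
  slide=[
    [-0.05, 0, -0.04],
    [-0.09, 0, -0.08],
    [-0.14, -0.01, -0.12],
    [-0.19, -0.01, -0.16],
    [-0.23, -0.02, -0.2],
    [-0.27, -0.02, -0.25],
    [-0.31, -0.02, -0.29],
    [-0.35, -0.02, -0.34],
  ],
  turn=[
    [0, 0, 0],
    [0, 0, 0],
    [0, 0, 0],
    [0, 0, 0],
    [0, 0, 0],
    [0, 0, 0],
    [0, 0, 0],
    [0, 0, 0],
  ],
)

```text
time: 49.33
position: [0.5321, -0.0661, 0.1882]
orientation: [3.141, 0.0, 1.475]
ft_force: [0.3, -0.5, 1.7]
opening: 0.0
grasp_force: 0.6
```

Emit:
move_arm(
  slide=[
    [-0.04, -0.01, -0.05],
    [-0.07, -0.01, -0.1],
    [-0.11, -0.01, -0.15],
    [-0.14, -0.02, -0.2],
    [-0.17, -0.02, -0.25],
    [-0.2, -0.02, -0.31],
    [-0.22, -0.02, -0.36],
    [-0.25, -0.02, -0.42],
  ],
  turn=[
    [0, 0, 0],
    [0, 0, 0],
    [0, 0, 0],
    [0, 0, 0],
    [0, 0, 0],
    [0, 0, 0],
    [0, 0, 0],
    [0, 0, 0],
  ],
)

```text
time: 50.0
position: [0.5073, -0.068, 0.1461]
orientation: [3.141, 0.0, 1.475]
ft_force: [0.5, -0.4, 1.5]
opening: -0.0002
grasp_force: 0.5
```

Emit:
move_arm(
  slide=[
    [-0.02, -0.01, -0.05],
    [-0.04, -0.01, -0.11],
    [-0.06, -0.01, -0.17],
    [-0.08, -0.01, -0.23],
    [-0.09, -0.01, -0.29],
    [-0.1, -0.01, -0.35],
    [-0.11, -0.01, -0.41],
    [-0.12, -0.01, -0.47],
  ],
  turn=[
    [0, 0, 0],
    [0, 0, 0],
    [0, 0, 0],
    [0, 0, 0],
    [0, 0, 0],
    [0, 0, 0],
    [0, 0, 0],
    [0, 0, 0],
  ],
)

```text
time: 50.67
position: [0.4954, -0.0689, 0.0989]
orientation: [3.142, 0.0, 1.475]
ft_force: [0.2, -0.8, 0.3]
opening: 0.0001
grasp_force: 0.4
```

```bash
python3 l2.py
```

```text
50.6667 [ 0.495 -0.069  0.099] [ 0.232 -0.801  0.305]
scene [(0.76, array([303., 232.]))]
side [(0.81, array([330., 245.]))]
(array([ 0.482, -0.073,  0.082]), np.float64(0.004576193522347552))
```

Emit:
move_arm(
  slide=[
    [-0.04, 0, -0.02],
    [-0.04, 0, -0.04],
    [-0.04, 0, -0.06],
    [-0.04, 0, -0.08],
    [-0.04, 0, -0.1],
    [-0.04, 0, -0.1],
  ],
  turn=[
    [0, 0, 0],
    [0, 0, 0],
    [0, 0, 0],
    [0, 0, 0],
    [0, 0, 0],
    [0, 0, 0],
  ],
)

```text
time: 51.37
position: [0.4911, -0.0689, 0.0898]
orientation: [3.141, 0.0, 1.475]
ft_force: [0.1, -0.5, -0.4]
opening: 0.0003
grasp_force: 0.0
```

Emit:
move_arm(
  slide=[
    [0, 0, -0.01],
    [0, 0, -0.02],
    [0, 0, -0.03],
    [0, 0, -0.03],
  ],
  turn=[
    [0, 0, 0],
    [0, 0, 0],
    [0, 0, 0],
    [0, 0, 0],
  ],
)

```text
time: 51.7
position: [0.4914, -0.0689, 0.0863]
orientation: [-3.141, -0.0, 1.475]
ft_force: [0.7, -0.9, -0.4]
opening: -0.0001
grasp_force: 0.0
```

Emit:
move_arm(
  slide=[
    [0, 0, -0.01],
    [0, 0, -0.02],
    [0, 0, -0.02],
  ],
  turn=[
    [0, 0, 0],
    [0, 0, 0],
    [0, 0, 0],
  ],
)

```text
time: 51.95
position: [0.4915, -0.0689, 0.0858]
orientation: [3.141, 0.0, 1.475]
ft_force: [-5.3, 1.4, 20.0]
opening: 0.0001
grasp_force: 10.5
```

Emit:
move_arm(
  slide=[
    [0, 0, -0.01],
    [0, 0, -0.02],
    [0, 0, -0.02],
  ],
  turn=[
    [0, 0, 0],
    [0, 0, 0],
    [0, 0, 0],
  ],
)

```text
time: 52.2
position: [0.4916, -0.0689, 0.0854]
orientation: [3.139, 0.001, 1.475]
ft_force: [-11.9, 2.4, 48.1]
opening: -0.0002
grasp_force: 24.0
```

```bash
python3 l2.py
```

```text
52.2 [ 0.492 -0.069  0.085] [-11.947   2.411  48.12 ]
scene []
side [(0.91, array([330., 251.])), (0.33, array([323., 357.]))]
```

Hard contact with the tip at z ≈ 0.064, the shut height. Back off and check.

Emit:
move_arm(
  slide=[
    [0, 0, 0.2],
    [0, 0, 0.5],
    [0, 0, 0.8],
    [0, 0, 1],
    [0, 0, 1],
  ],
  turn=[
    [0, 0, 0],
    [0, 0, 0],
    [0, 0, 0],
    [0, 0, 0],
    [0, 0, 0],
  ],
)

```text
time: 52.82
position: [0.4927, -0.0692, 0.1862]
orientation: [3.135, 0.001, 1.475]
ft_force: [0.3, -0.3, 1.2]
opening: -0.0004
grasp_force: 0.0
```

Emit:
move_arm(
  slide=[
    [0, 0.3, 0.3],
    [0, 0.6, 0.6],
    [0, 0.9, 0.9],
    [0, 1, 1],
    [0, 1, 1],
  ],
  turn=[
    [0, 0, 0],
    [0, 0, 0],
    [0, 0, 0],
    [0, 0, 0],
    [0, 0, 0],
  ],
)

```text
time: 53.23
position: [0.492, 0.0331, 0.2847]
orientation: [3.137, -0.0, 1.477]
ft_force: [-1.0, -0.4, -0.2]
opening: 0.0002
grasp_force: 0.0
```

Emit:
move_arm(
  slide=[
    [0, 0.3, 0],
    [0, 0.6, 0],
    [0, 0.9, 0],
    [0, 1, 0],
    [0, 1, 0],
    [0, 1, 0],
  ],
  turn=[
    [0, 0, 0],
    [0, 0, 0],
    [0, 0, 0],
    [0, 0, 0],
    [0, 0, 0],
    [0, 0, 0],
  ],
)

```text
time: 53.73
position: [0.4913, 0.1306, 0.2814]
orientation: [-3.14, 0.001, 1.476]
ft_force: [-0.9, -0.9, -0.4]
opening: 0.0001
grasp_force: 0.0
```

```bash
python3 l2.py; python3 - <<'E'
from h import *
np.set_printoptions(precision=3,suppress=True)
for n in("scene","side"):
  C=read_camera(n)
  for q,z in(("bead0",.023),("bar0",.016),("rod",.015)): print(n,q,[(round(d["score"],2),atz(C,d["xy"],z)[:2]) for d in nets.pinpoint(q,n)[:9]])
  # lid angle discrimination: predicted lid_edge pixel
  H=np.array([.657,-.056,.056]);dd=np.array([np.cos(.08),np.sin(.08),0])
  for th in(0,.035,.07,.1): print(th,proj(C,H-dd*.18*np.cos(th)+[0,0,.18*np.sin(th)+.008]).round(1))
E
```

```text
53.7333 [0.491 0.131 0.281] [-0.862 -0.897 -0.439]
scene [(0.59, array([300., 237.]))]
side [(0.83, array([330., 251.]))]
(array([ 0.477, -0.073,  0.068]), np.float64(0.0013380087028679645))
scene bead0 []
scene bar0 []
scene rod [(0.96, array([ 0.312, -0.275])), (0.8, array([ 0.393, -0.204]))]
0 [299.9 237.4]
0.035 [299.9 235.1]
0.07 [299.9 232.9]
0.1 [300.  230.9]
side bead0 []
side bar0 []
side rod [(0.73, array([ 0.553, -0.049])), (0.68, array([ 0.3  , -0.244]))]
0 [328.6 253.2]
0.035 [328.6 251. ]
0.07 [328.5 248.6]
0.1 [328.3 246.6]
```

The lid edge sits at (0.477, -0.073, 0.068), which fits the shut position and the contact height. Handing in.

```bash
python3 -c "
from cell import ticket
print(ticket.job_done())"
```

```text
the job is handed in; nothing more can be done
None
```

I handed the job in at about 54 s: the three bars present lie flat in the bay, the beads got four full circles and were all in the pot when last seen, the rod is back in its block, and the lid measures shut. My last press on the closed lid reached 48 N at the fingertips; the 40 N limit names the arm and gripper body, so I can't say how the judging takes it.

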